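# Paint-thickness reading on a sloping console

### The job

The orange marking template is still lying on the sloping painted face of the console and hides the printed test ring: lift it off by its black grip and lay it flat on the black mat. Then take the pen-type coating gauge out of its stand and hold its brass tip inside the test ring, square to the sloping face, pressed on lightly so that the sprung tip goes in roughly halfway; bring it straight down onto the ring without dragging it over the paint, do not press hard or drop anything, and leave the other things on the table where they are. Finish while still holding the gauge steady like that, as for taking the reading.

Things in the scene. Friction and masses are not known exactly. Their poses are not given: they have to be found in the camera images.
- template: Orange marking template, loose, ~140 g: plate 125 (x) x 150 (y) x 5 mm with four windows; in the middle of its top a black bar grip 16 (x) x 40 (y) mm, from z = 5 to 35 mm. Origin: centre of the plate's underside; z points out of its top. It starts on the console's sloping face over the test ring, its lower edge behind two low steel dowels.
- mat: Black mat with a thin red border, fixed, 260 (x) x 220 (y) x 3 mm thick, lying on the table to the left or the right of the console. Origin: centre of its underside; z up.
- gauge: Pen-type coating gauge, loose, ~120 g. Origin: end of the sprung brass tip (10 mm across) when fully out; z runs along the pen from tip to back end: dark nose 18 mm across z = 12 to 40 mm, white square body 26 x 26 mm z = 40 to 140 mm (x, y square to its flats). Starts upright, tip down, in the stand, the whole body above the stand's top. Grip the body from above.
- gauge_sleeve (a joint): Travel of the gauge's sprung brass tip into the nose: 0 fully out, 0.006 m fully in. The spring takes about 1 N to start and 0.7 N for each further mm (about 3 N at 3 mm); after 6 mm it is hard.
- gauge_tip (a point): Centre of the end face of the brass tip (moves with the tip as it is pressed in).
- stand: Grey block stand of the gauge, fixed, 70 x 70 x 50 mm high on a black foot 90 x 90 mm, with one upright round hole of 20.5 mm in its centre, in which the gauge's nose hangs. Origin: centre of its underside; z up.
- console: Blue-grey painted console enclosure, fixed: 140 (x) x 180 (y) mm, face sloping up towards +x at 18 degrees (0.314 rad), 38 mm high at the front, 83 at the back. Origin: centre of its underside, 12 mm above the table; z up. It sits on a fixture plate 200 x 240 x 12 mm with low edge stops; two steel dowels before its front edge reach 59 mm above the table.
- ring: Test ring printed on the console's sloping face: pale circle, 26 mm outside, 22 mm inside, dot in its centre. Origin: the ring's centre, on the face, 16 mm down the slope from the face's centre and up to 35 mm to either side of its middle; z is square to the face and points out of it, x runs up the slope. Hidden under the template at the start.
- zero_disc: Bystander: steel disc 40 mm across, 12 mm high, lying near the stand. Origin under its centre. To be left alone.
- driver: Bystander: blue-handled screwdriver 150 mm long lying on the table near the robot. To be left alone.
- marker: Bystander: black marker pen 105 x 14 x 14 mm lying on the table near the robot. To be left alone.
- mug: Bystander: white mug 80 mm across, 95 mm high. To be left alone.
- cleaner: Bystander: white cleaner bottle 60 mm across, 150 mm high. To be left alone.
- power_bank: Bystander: black power bank 75 x 145 x 18 mm behind the console. To be left alone.
- caliper: Bystander: steel caliper 235 mm long lying behind the console. To be left alone.
There are look-alikes about, which are no part of the job. Of the things that look like the gauge, the larger one is meant.

How it is judged:
On the way, in this order (a step that is already met when the one before it is completed fails the run):
1. the template lies flat and still on the mat, let go (x of template in the frame of mat between -0.08 and 0.08 m and y of template in the frame of mat between -0.06 and 0.06 m and z of template in the frame of mat below 0.01 m and angle between template's own z axis and vertical below 0.08 rad and linear speed of template below 0.03 m/s and contact force between template and the fingers below 0.1 N), for 0.3 s.
2. the gauge is out of its stand, in the gripper (z of gauge in the frame of stand above 0.052 m and contact force between gauge and the fingers above 0.5 N), for 0.2 s.
At the end, for the whole second after the job is handed in: Gauge held still in the gripper: tip within 6 mm of the ring's centre, pen within 0.10 rad of square to the face, tip pressed in 1 to 5.3 mm, push 0.8 to 8 N; template flat and still on the mat, its centre within 80 mm (x) and 60 mm (y) of the mat's (distance between gauge_tip and ring below 0.006 m and angle between the z axis of gauge and the z axis of ring, either way round below 0.1 rad and value of joint gauge_sleeve between 0.001 and 0.0053 m and contact force between gauge and console between 0.8 and 8 N and contact force between gauge and the fingers above 0.5 N and linear speed of gauge below 0.01 m/s and contact force between gauge and stand below 0.1 N and x of template in the frame of mat between -0.08 and 0.08 m and y of template in the frame of mat between -0.06 and 0.06 m and z of template in the frame of mat below 0.01 m and angle between template's own z axis and vertical below 0.08 rad and linear speed of template below 0.03 m/s and contact force between template and the arm below 0.1 N); the arm keeps its last pose, push and grip.
It fails at once if the gauge is pressed hard on the console (over 15 N) (contact force between gauge and console above 15 N).
It fails at once if the gauge touches or drags on the console away from the ring (tip more than 16 mm from its centre) (contact force between gauge and console above 0.5 N and distance between gauge_tip and ring above 0.016 m).
It fails at once if the template is dropped (contact force between template and the fingers below 0.05 N and linear speed of template above 0.8 m/s).
It fails at once if the gauge is dropped (contact force between gauge and the fingers below 0.05 N and linear speed of gauge above 0.8 m/s).
It fails at once if a bystander is pushed from its place by more than 25 mm (distance of any of zero_disc, driver, marker, mug, cleaner, power_bank, caliper from where it was at the start of the episode above 0.025 m).
It also fails if it takes over 69 s, if anything falls off the work surface, if the arm or the gripper's body presses on something with over 40 N, if the wrist force passes 120 N, or if a joint passes its speed limit or range.

### The arm

A 7-joint arm with a two-finger parallel gripper is mounted at the origin on the work surface. World frame = base frame: x ahead of the robot, y to its left, z up, the work surface at z = 0. Lengths are in m, angles in rad, forces in N, time in s.
With the tool pointing down it reaches from about 0.425 to 0.875 m from the base axis. Payload 4.7 kg.
Tool frame: the origin (TCP) lies between the finger pads; the fingertips stand 22 mm ahead of it and the grasp point (between the pads) lies 3 mm ahead of it (r.nose_length is the distance from the TCP to the fingertips, in m); y points along the fingers, x is the direction in which the jaws open and shut, and the axes are right-handed (so a half turn about y gives the same grasp; the last joint's range is limited). The gripper opens to 85 mm and grips with 20 to 120 N. Pads are 22 mm wide; open, the fingers measure 114 mm over their backs; the gripper's body (76 mm by 85 mm) begins 54 mm behind the grasp point. The pads swing forward as they close: fully open they stand 13 mm farther back than shut.
Start: joints at [1.165, 0.321, -0.07, 1.45, 0.023, 1.371, -0.057], TCP at [0.265, -0.594, 0.222] pointing down, gripper open.
Joint ranges: [-2.86, 2.86], [-0.3, 2.09], [-1.38, 1.24], [0.06, 2.45], [-1.56, 4.7], [0.09, 2.05], [-2.69, 2.69]. Speed limits (rad/s): [2.57, 2.57, 3.14, 3.14, 3.14, 3.14, 3.14].

### API

Orientations are given as a unit quaternion [w, x, y, z].
In Python, from plant import r, viewer gives the robot as it stands.
- The arm moves only by the shell command python3 -m pendant 'ROWS' [FORCE]. ROWS is JSON, a list that holds one entry, the list of rows, each a list of 7 numbers: the shift along the tool's x, y, z each as a share of 150 mm, from -1 to 1, then the turn, a rotation vector about the tool's x, y, z each as a share of 120 degrees, from -1 to 1, then the closure, from 0 (fully open) to 1 (shut). A call has 1 to 10 rows; each row is the pose to reach, as a shift and turn from the pose commanded when the call began, along the tool's axes at that moment; what a row does not reach only later rows make up. A row lasts 1/12 s, in which the tool goes at most 41.7 mm and 7.16 degrees, less where a joint would pass 70% of its speed; a pose out of reach is approached as far as the arm can. A call with a number of a shift or a turn outside -1 to 1 is refused whole. A call with a gripper value outside its range is refused whole. The fingers move at their own pace and stop on an object; FORCE is the grip in N (left out, the last holds). Time passes only in rows, so rows that repeat a pose let the fingers close. It gives the time, the measured TCP pose, the force and the opening at its end, in the units of the state.
- r.get_obs(): the state, without advancing time (a new reading comes with each control period).
- viewer.grab_frame(name): name is "scene" or "side" or "wrist"; returns a dict with "frame" (400x640x3 uint8, blue, green, red), "fx", "fy", "cx", "cy" (pixels), "rvec" (rotation vector, rad) and "tvec" (3), from world to camera coordinates, as OpenCV has them. Camera axes: x right, y down, z forward; pixel columns grow to the right and rows downward; lengths in m; the calibration is good to about 2 mm. The wrist camera is an equidistant fisheye: a pixel r from the principal point sees the ray r / f radians off the axis. A picture is of the moment at which its call begins. There is no depth.
- r.finish_job(): hands the job in, once; it reports no verdict.
The state is a dict: "t": time; "joint_pos": joint angles; "joint_velocities": joint speeds; "joint_efforts": joint torques, N m; "ee_pos": TCP position; "ee_rot": TCP orientation; "contact_force": force on the tool from outside, world axes, zero at the start; "wrist_torque": the same for the moment, N m; "width": finger opening in m.
Only numpy, scipy, OpenCV 4.12 (cv2) and the standard library are available. Lean on these libraries where they do the work, as an engineer would, in place of code of your own. Each camera call takes 0.05 s, during which the arm holds its last target.

## Working session

There is one attempt and no reset: what is moved stays moved. The work goes in short steps, Python scripts to look and compute and a shell command to move; the robot and the scene stay as the last step left them, time stands still between calls to the robot, and variables do not carry over. Pictures are saved under pics/ and viewed, and the job is handed in when it is done.

```bash
ls -la; mkdir -p pics; python3 - <<'E'
from plant import r, viewer
import cv2, numpy as np
print(r.get_obs(), r.nose_length)
for n in ("scene","side","wrist"):
    f=viewer.grab_frame(n); cv2.imwrite(f"pics/a_{n}.png",f["frame"])
    print(n,{k:np.round(v,4).tolist() for k,v in f.items() if k!="frame"})
E
```

```text
total 12
drwxr-xr-x  3 agent agent 4096 Dec  6 21:41 .
drwxr-xr-x 23 root  root  4096 Dec  6 21:41 ..
drwxr-xr-x  2 agent agent 4096 Dec  6 21:41 pics
{'t': 0.0, 'joint_pos': array([ 1.16507205,  0.32185216, -0.07010389,  1.45167915,  0.02260385,
        1.37081508, -0.05686979]), 'joint_velocities': array([ 0.00127513,  0.00023805, -0.00029032, -0.00055375, -0.00074346,
       -0.00075478, -0.00019519]), 'joint_efforts': array([ 3.70243861e-04, -4.93584788e+01, -3.82337803e-01, -3.14329684e+01,
        1.27703141e-02,  1.12908558e-02,  2.19459821e-05]), 'ee_pos': array([ 0.26467301, -0.59305444,  0.22100266]), 'ee_rot': array([ 0.59357576, -0.59287758,  0.38541494, -0.3842126 ]), 'contact_force': array([-0.05959629,  0.49671821, -1.40262604]), 'wrist_torque': array([ 0.04605899, -0.03414414,  0.00308106]), 'width': 0.08514732699758623} 0.022
scene {'fx': 389.5903, 'fy': 389.5903, 'cx': 315.2938, 'cy': 197.2396, 'rvec': [2.1646, 1.116, -0.4683], 'tvec': [-0.2945, -0.2806, 1.3805]}
side {'fx': 373.1014, 'fy': 373.1014, 'cx': 318.9014, 'cy': 197.419, 'rvec': [0.3719, -2.8377, 1.0553], 'tvec': [0.5255, 0.1613, 1.0908]}
wrist {'fx': 309.7069, 'fy': 309.7069, 'cx': 318.0194, 'cy': 198.3211, 'rvec': [-2.436, 1.5808, 0.2203], 'tvec': [-0.6484, -0.0351, 0.3784]}
```

View pics/a_scene.png

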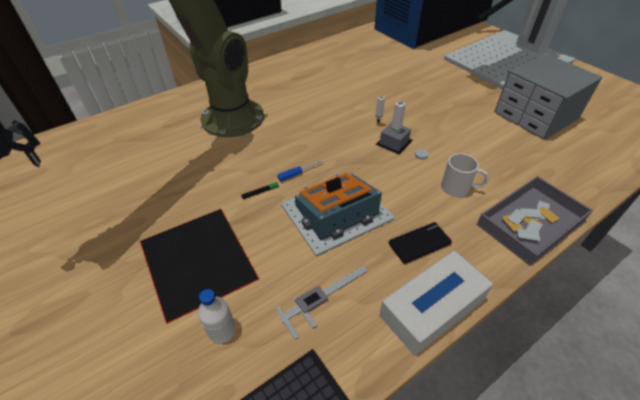

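View pics/a_side.png

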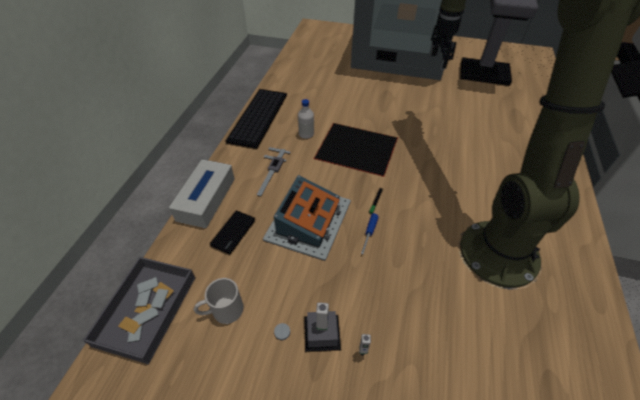

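View pics/a_wrist.png

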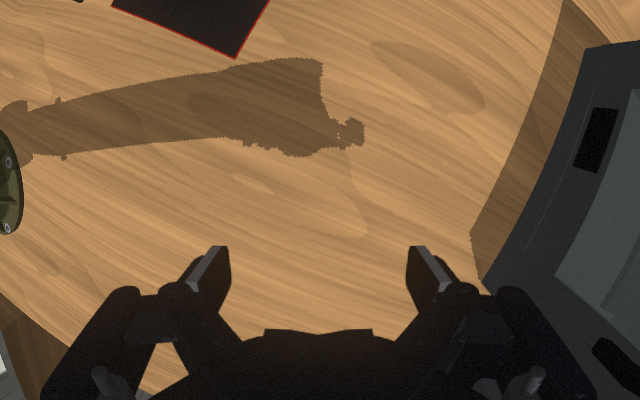

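```bash
cat > h.py <<'E'
import numpy as np, cv2
from scipy.spatial.transform import Rotation as R
from plant import r, viewer
def grab(n,save=None):
    f=viewer.grab_frame(n); f['n']=n
    f['Rm']=cv2.Rodrigues(np.array(f['rvec'],float))[0]; f['t']=np.array(f['tvec'],float).ravel()
    f['C']=-f['Rm'].T@f['t']
    f['K']=np.array([[f['fx'],0,f['cx']],[0,f['fy'],f['cy']],[0,0,1.]])
    if save: cv2.imwrite(f'pics/{save}.png',f['frame'])
    return f
def ray(f,uv):
    x=(uv[0]-f['cx'])/f['fx']; y=(uv[1]-f['cy'])/f['fy']
    if f['n']=='wrist':
        th=np.hypot(x,y); s=np.sin(th)/th if th>1e-9 else 1
        d=np.array([x*s,y*s,np.cos(th)])
    else: d=np.array([x,y,1.])
    d=f['Rm'].T@d; return d/np.linalg.norm(d)
def plane(f,uv,z=0.,n=None,p=None):
    d=ray(f,uv); n=np.array([0,0,1.]) if n is None else n; p=np.array([0,0,z]) if p is None else p
    return f['C']+d*(n@(p-f['C']))/(n@d)
def tri(f,a,g,b):
    A=[];B=[]
    ds=[ray(f,a),ray(g,b)];Cs=[f['C'],g['C']]
    P=sum(np.eye(3)-np.outer(d,d) for d in ds); q=sum((np.eye(3)-np.outer(d,d))@c for d,c in zip(ds,Cs))
    X=np.linalg.solve(P,q); return X,[float(np.linalg.norm((np.eye(3)-np.outer(d,d))@(X-c))) for d,c in zip(ds,Cs)]
def proj(f,X):
    c=f['Rm']@np.asarray(X,float)+f['t']
    if f['n']=='wrist':
        th=np.arctan2(np.hypot(c[0],c[1]),c[2]); k=th/np.hypot(c[0],c[1]); return np.array([f['cx']+f['fx']*c[0]*k,f['cy']+f['fy']*c[1]*k])
    return np.array([f['cx']+f['fx']*c[0]/c[2],f['cy']+f['fy']*c[1]/c[2]])
def tool():
    o=r.get_obs(); q=o['ee_rot']; return o, np.array(o['ee_pos']), R.from_quat([q[1],q[2],q[3],q[0]])
def crop(f,x0,y0,x1,y1,k,name):
    cv2.imwrite(f'pics/{name}.png',cv2.resize(f['frame'][y0:y1,x0:x1],None,fx=k,fy=k,interpolation=cv2.INTER_CUBIC))
def delta(P,Rt,row=True):
    """shares for target tcp P, Rotation Rt"""
    o,p,q=tool(); 
    return np.round(q.inv().apply(P-p)/0.15,4), np.round((q.inv()*Rt).as_rotvec()/np.deg2rad(120),4)
E
python3 - <<'E'
from h import *
f=grab('scene');g=grab('side')
crop(f,270,80,440,260,4.4*0.75,'b_scene'); crop(g,230,150,400,360,2.8,'b_side')
hs=cv2.cvtColor(f['frame'],cv2.COLOR_BGR2HSV)
print('grip',tri(f,(333,185),g,(316,206)))
print('pen back',tri(f,(400,103),g,(322,307)))
print('base check', plane(f,(232,117)))
for n,c,uv in [('matS',f,[(140,244),(222,211),(257,277),(168,317)]),('matside',g,[(332,125),(397,139),(385,173),(315,160)])]:
    print(n,[np.round(plane(c,u,0.003),3).tolist() for u in uv])
E
```

```text
grip (array([0.5450431 , 0.03441405, 0.08308432]), [0.00161170500289546, 0.0016117050028953194])
pen back (array([0.44037552, 0.3618493 , 0.15058844]), [0.00020692898306226524, 0.00020692898306225242])
base check [-0.0060988   0.00234505  0.        ]
matS [[0.363, -0.444, 0.003], [0.384, -0.223, 0.003], [0.625, -0.248, 0.003], [0.6, -0.458, 0.003]]
matside [[0.61, -0.446, 0.003], [0.351, -0.428, 0.003], [0.369, -0.236, 0.003], [0.622, -0.236, 0.003]]
```

View pics/b_scene.png

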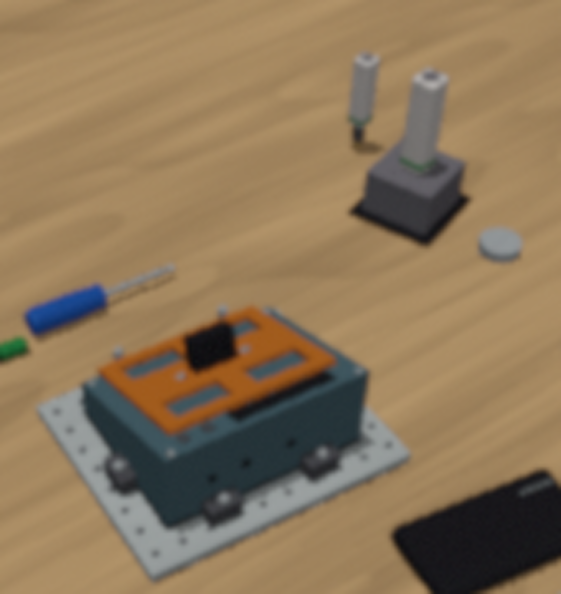

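View pics/b_side.png

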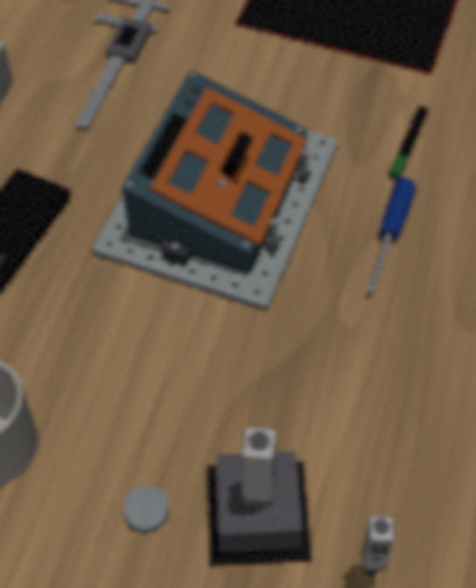

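```bash
python3 - <<'E'
from h import *
f=grab('scene');g=grab('side')
S=lambda u,v:(270+u/3.3,80+v/3.3); D=lambda u,v:(230+u/2.8,150+v/2.8)
a=[plane(f,S(*p),0.012) for p in [(38,408),(156,578),(410,458)]]
b=[plane(g,D(*p),0.012) for p in [(95,250),(270,306),(338,143)]]
print(np.round(a,4).tolist(),np.round(b,4).tolist())
for q in (a,b):
    print('centre',(q[0]+q[2])/2,[np.linalg.norm(q[1]-q[i]) for i in (0,2)],[np.degrees(np.arctan2(*(q[1]-q[i])[1::-1])) for i in (0,2)])
# pen back corners, side; stand top corners
print('pen', [np.round(plane(g,D(*p),0.15),4).tolist() for p in [(245,430),(275,430),(273,456),(244,455)]], plane(f,S(430,76),.15))
print('stand top', [np.round(plane(g,D(*p),0.05),4).tolist() for p in [(218,455),(296,452),(299,535),(219,538)]])
print('stand top scene', [np.round(plane(f,S(*p),0.05),4).tolist() for p in [(466,167),(372,173),(430,205)]])
print('grip top ',np.round([plane(f,S(*p),0.115) for p in [(188,336),(232,323)]],4), np.round([plane(g,D(*p),0.115) for p in [(231,173),(246,136)]],4))
print('disc',plane(f,S(500,240),.012),plane(g,D(147,508),.012))
print('small pen',tri(f,S(366,58),g,D(380,525)))
o,p,q=tool(); print(p,q.as_matrix().round(3))
E
```

```text
[[0.4646, -0.0797, 0.012], [0.6627, -0.0987, 0.012], [0.6868, 0.1336, 0.012]] [[0.6754, 0.14, 0.012], [0.4794, 0.1588, 0.012], [0.4569, -0.072, 0.012]]
centre [0.57571857 0.02698158 0.012     ] [np.float64(0.19900054890947388), np.float64(0.23354417574937936)] [np.float64(-5.4853165420731615), np.float64(-95.92443726983534)]
centre [0.56615344 0.03403498 0.012     ] [np.float64(0.19697343462105565), np.float64(0.23184281506514506)] [np.float64(174.54168290854489), np.float64(84.43029133155295)]
pen [[0.452, 0.3563, 0.15], [0.429, 0.3501, 0.15], [0.4253, 0.3714, 0.15], [0.4473, 0.3764, 0.15]] [0.44061481 0.36323022 0.15      ]
stand top [[0.4813, 0.3402, 0.05], [0.4156, 0.3198, 0.05], [0.3965, 0.3898, 0.05], [0.4605, 0.4094, 0.05]]
stand top scene [[0.4702, 0.401, 0.05], [0.4241, 0.3227, 0.05], [0.4922, 0.3332, 0.05]]
grip top  [[0.5541 0.0099 0.115 ]
 [0.5625 0.0458 0.115 ]] [[0.5407 0.0812 0.115 ]
 [0.5389 0.0303 0.115 ]]
disc [0.53771153 0.38708719 0.012     ] [0.53404711 0.38777979 0.012     ]
small pen (array([0.33438493, 0.38640393, 0.10654778]), [0.0005451156540272512, 0.000545115654027161])
[ 0.26485206 -0.59349368  0.221891  ] [[ 0.408 -0.     0.913]
 [-0.913  0.     0.408]
 [-0.    -1.    -0.   ]]
```

```bash
python3 -c "
from h import *
f=grab('wrist');o,p,q=tool();print(q.inv().apply(f['C']-p), q.inv().apply(f['Rm'][2]))"
python3 -m pendant '[[[-0.33,-0.4,1,0,0,0,0],[-0.33,-0.4,1,0,0,0,0],[-0.33,-0.4,1,0,0,0,0],[-0.33,-0.4,1,0,0,0,0],[-0.33,-0.4,1,0,0,0,0]]]' | tail -c 600
python3 -m pendant '[[[-1,0,1,0,0,0,0],[-1,0,1,0,0,0,0],[-1,0,1,0,0,0,0],[-1,0,1,0,0,0,0],[-1,0,1,0,0,0,0],[-1,0,1,0,0,0,0]]]' | tail -c 600
python3 -m pendant '[[[-1,0,0.3,0,-0.06,0,0],[-1,0,0.3,0,-0.12,0,0],[-1,0,0.3,0,-0.18,0,0],[-1,0,0.3,0,-0.24,0,0],[-1,0,0.3,0,-0.3,0,0],[-1,0,0.3,0,-0.36,0,0],[-1,0,0.3,0,-0.42,0,0],[-1,0,0.3,0,-0.48,0,0],[-1,0,0.3,0,-0.5,0,0],[-1,0,0.3,0,-0.5,0,0]]]' | tail -c 600
```

```text
[-0.00082917 -0.15148177  0.06856086] [-1.24369134e-04  9.62555839e-01 -2.71083458e-01]
t: 0.82
ee_pos: [0.3913, -0.4804, 0.2861]
ee_rot: [0.597, -0.594, 0.378, -0.384]
contact_force: [2.1, 0.5, 1.2]
width: 0.0856
t: 1.32
ee_pos: [0.4618, -0.2796, 0.2829]
ee_rot: [0.597, -0.594, 0.381, -0.381]
contact_force: [-0.0, -0.2, 0.0]
width: 0.0853
t: 2.15
ee_pos: [0.4375, -0.134, 0.2822]
ee_rot: [-0.706, 0.706, -0.036, 0.036]
contact_force: [0.4, 0.1, 0.6]
width: 0.0856
```

```bash
python3 -m pendant '[[[0.4,-0.15,0.85,0,0,0,0],[0.4,-0.15,0.85,0,0,0,0],[0.4,-0.15,0.85,0,0,0,0],[0.4,-0.15,0.85,0,0,0,0],[0.4,-0.15,0.85,0,0,0,0],[0.4,-0.15,0.85,0,0,0,0]]]' | tail -c 600
python3 -c "
from h import *
grab('wrist','c_wrist')"
```

```text
t: 2.65
ee_pos: [0.5107, -0.0125, 0.3045]
ee_rot: [-0.706, 0.706, -0.036, 0.036]
contact_force: [-0.6, 0.4, -0.4]
width: 0.0855
```

View pics/c_wrist.png

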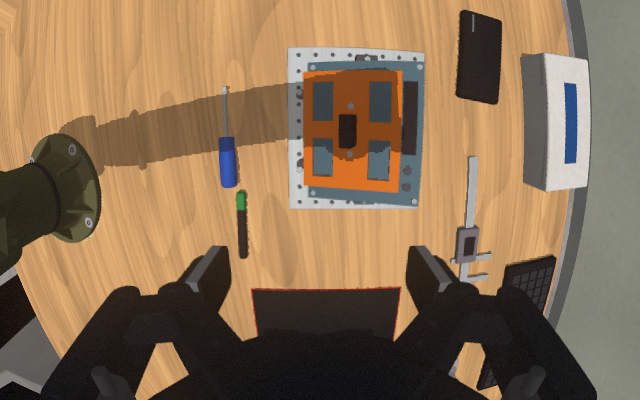

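```bash
python3 - <<'E'
from h import *
f=grab('wrist')
crop(f,270,30,450,230,3.0,'d')
fp=[plane(f,u,0.012) for u in [(289,47),(425,52),(418,209),(288,209)]]
c=sum(fp)/4; print('plate c',c,[round(float(np.linalg.norm(fp[i]-fp[i-1])),4) for i in range(4)])
e=[fp[1]-fp[0],fp[2]-fp[3]]; print([np.degrees(np.arctan2(v[1],v[0])) for v in e],[np.degrees(np.arctan2(v[1],v[0])) for v in (fp[0]-fp[3],fp[1]-fp[2])])
E
```

```text
plate c [0.57068641 0.02649967 0.012     ] [0.239, 0.1977, 0.24, 0.2012]
[np.float64(-5.878713992858683), np.float64(-6.197163169415665)] [np.float64(82.92029129392138), np.float64(83.77032682271505)]
```

View pics/d.png

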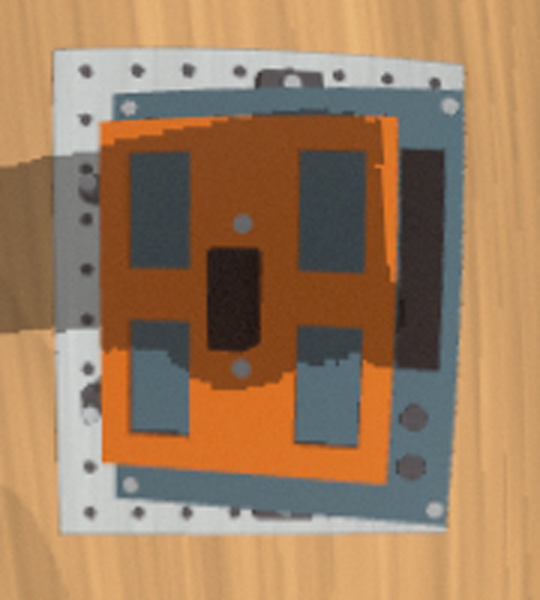

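```bash
cat >> h.py <<'E'
YAW=np.deg2rad(-6.1); FC=np.array([0.5707,0.0265,0.0725]); a18=np.deg2rad(18)
RF=R.from_euler('z',YAW)*R.from_euler('y',-a18)   # face frame: x upslope, z out
n=RF.apply([0,0,1.])
def face(f,uv,h=0.): 
    return RF.inv().apply(plane(f,uv,n=n,p=FC+n*h)-FC)
E
python3 - <<'E'
from h import *
f=grab('wrist'); 
D=lambda u,v:(270+u/3,30+v/3)
print(n)
print('screws',[np.round(face(f,D(*p)),4).tolist() for p in [(128,107),(449,106),(434,510),(130,485)]])
c=[face(f,D(*p),.005) for p in [(100,123),(399,116),(387,485),(103,461)]]
print('tmpl',np.round(c,4).tolist(),np.mean(c,0),[np.linalg.norm(c[i]-c[i-1]) for i in range(4)])
for i,j in ((0,1),(3,2),(3,0),(2,1)): print(np.degrees(np.arctan2(*(c[j]-c[i])[1::-1])))
g=[face(f,D(*p),.035) for p in [(208,248),(260,249),(259,350),(209,350)]]
print('grip',np.round(g,4).tolist(),np.mean(g,0))
w=[face(f,D(*p),.005) for p in [(243,223),(241,369)]]; print('dots',w)
E
```

```text
[-0.30726732  0.0328374   0.95105652]
screws [[-0.0668, 0.0841, -0.0], [0.0676, 0.0838, 0.0], [0.0682, -0.0827, -0.0], [-0.0663, -0.0829, 0.0]]
tmpl [[-0.0776, 0.0769, 0.005], [0.0476, 0.0781, 0.005], [0.0477, -0.0724, 0.005], [-0.0772, -0.0715, 0.005]] [-0.01488191  0.00278134  0.005     ] [np.float64(0.14847837070764514), np.float64(0.12526329036449202), np.float64(0.1505434086059174), np.float64(0.12494014463985918)]
0.5544187555936283
-0.39142029183884836
90.16476330289251
90.04063828138122
grip [[-0.0227, 0.0224, 0.035], [-0.0025, 0.0224, 0.035], [-0.0023, -0.0161, 0.035], [-0.0219, -0.017, 0.035]] [-0.01235334  0.00292588  0.035     ]
dots [array([-0.01552059,  0.03302298,  0.005     ]), array([-0.01557966, -0.02771751,  0.005     ])]
```

```bash
cat >> h.py <<'E'
def toolrot(RFx): # tool axes from a frame with z out
    M=RFx.as_matrix(); return R.from_matrix(np.column_stack([M[:,0],-M[:,2],M[:,1]]))
E
python3 - <<'E'
from h import *
for h in (.13,.031):
    P=FC+RF.apply([-.0149,.0028,h]); print(P,delta(P,toolrot(RF)))
E
```

```text
[0.51696228 0.03505885 0.19153299] (array([0.012 , 0.751 , 0.3378]), array([ 0.0004, -0.0002, -0.1504]))
[0.54738175 0.03180795 0.0973784 ] (array([0.2165, 1.3786, 0.3385]), array([ 0.0004, -0.0002, -0.1504]))
```

```bash
python3 -m pendant '[[[0.01,0.15,0.34,0,0,-0.05,0],[0.01,0.35,0.34,0,0,-0.1,0],[0.01,0.55,0.34,0,0,-0.15,0],[0.01,0.75,0.34,0,0,-0.15,0],[0.01,0.75,0.34,0,0,-0.15,0],[0.01,0.75,0.34,0,0,-0.15,0]]]' | tail -c 600
python3 - <<'E'
from h import *
P=FC+RF.apply([-.0149,.0028,.031]); print(P,delta(P,toolrot(RF)))
grab('wrist','e')
E
```

```text
t: 3.3
ee_pos: [0.5164, 0.0358, 0.1919]
ee_rot: [-0.691, 0.704, 0.073, 0.147]
contact_force: [0.1, 0.5, 1.5]
width: 0.0853
[0.54738175 0.03180795 0.0973784 ] (array([ 0.0042,  0.6634, -0.004 ]), array([ 0.0003,  0.0002, -0.0007]))
```

View pics/e.png

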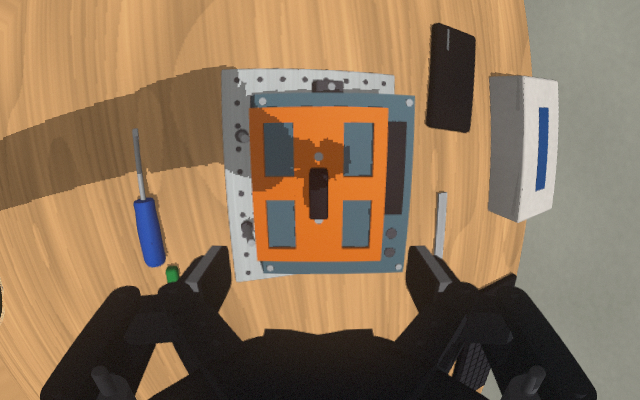

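```bash
python3 -m pendant '[[[0,0.2,0,0,0,0,0],[0,0.4,0,0,0,0,0],[0,0.55,0,0,0,0,0],[0,0.63,0,0,0,0,0],[0,0.66,0,0,0,0,0],[0,0.66,0,0,0,0,0]]]' 40 | tail -c 600
python3 -m pendant '[[[0,0,0,0,0,0,1],[0,0,0,0,0,0,1],[0,0,0,0,0,0,1],[0,0,0,0,0,0,1],[0,0,0,0,0,0,1],[0,0,0,0,0,0,1],[0,0,0,0,0,0,1],[0,0,0,0,0,0,1]]]' 40 | tail -c 600
python3 - <<'E'
from h import *
grab('wrist','f')
E
```

```text
t: 3.85
ee_pos: [0.5497, 0.0337, 0.099]
ee_rot: [-0.692, 0.703, 0.074, 0.148]
contact_force: [0.1, -0.4, -0.1]
width: 0.0854
t: 4.52
ee_pos: [0.5476, 0.0342, 0.098]
ee_rot: [-0.692, 0.703, 0.074, 0.147]
contact_force: [-0.4, 0.2, -0.9]
width: 0.0001
```

View pics/f.png

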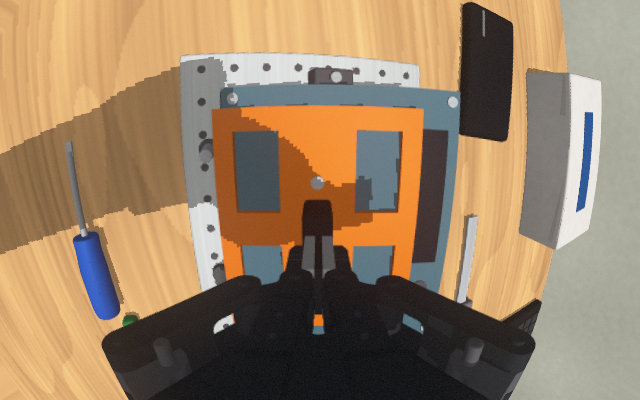

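```bash
python3 - <<'E'
from h import *
f=grab('wrist'); crop(f,260,180,380,340,4.5*0.8,'g')
g=grab('side'); crop(g,250,130,400,260,5,'g2')
for h in (.035,.02,.009): print(h,proj(f,FC+RF.apply([-.0149,.0028+.02,h])),proj(f,FC+RF.apply([-.0149,.0028-.02,h])))
o,p,q=tool(); print('tip',proj(f,p+q.apply([0,.022,0])),'pad edge',proj(f,p+q.apply([0,.022,.011])),proj(f,p+q.apply([0,.003,.011])),o['width'],o['t'], RF.inv().apply(p-FC))
E
```

```text
0.035 [319.08403712 216.97930056] [318.83158302 284.60691856]
0.02 [318.98627726 208.07826715] [318.76459423 271.5810063 ]
0.009 [318.9241051  202.43979333] [318.72087901 263.12589948]
tip [318.91776549 230.67277729] pad edge [318.92753995 213.40846037] [319.0410178  224.72188182] -7.622063393364885e-05 4.6667 [-0.01484889  0.00516685  0.03151405]
```

View pics/g.png

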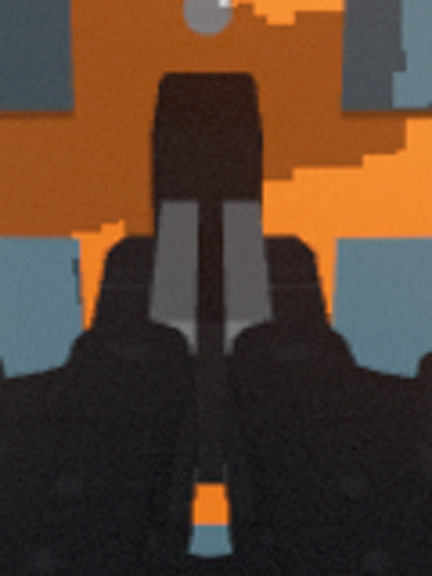

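View pics/g2.png

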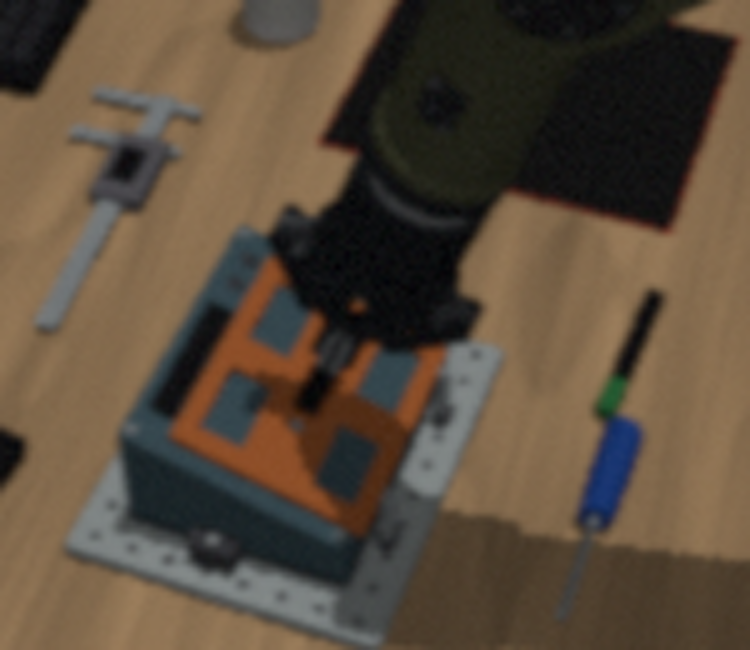

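```bash
python3 - <<'E'
from h import *
f=grab('wrist'); o,p,q=tool()
for v in (200,320,340):
  for zz in (0.011,-0.011): 
    X=plane(f,(318,180+v/3.6),n=q.apply([0,0,1.]),p=p+q.apply([0,0,zz])); print(v,zz,q.inv().apply(X-p))
for u in (150,198,222,270,155,262):
    X=plane(f,(260+u/3.6,235),n=q.apply([0,0,1.]),p=p+q.apply([0,0,.011])); print(u,q.inv().apply(X-p))
for u,v in ((160,80),(258,80),(155,190),(262,190)):
    print([np.round(face(f,(260+u/3.6,180+v/3.6),h),4) for h in (.035,.02,.005)])
E
```

```text
200 0.011 [-0.00057852 -0.01194798  0.011     ]
200 -0.011 [-0.00057292  0.04079586 -0.011     ]
320 0.011 [-0.00058851 -0.04573287  0.011     ]
320 -0.011 [-0.00058668 -0.00572856 -0.011     ]
340 0.011 [-0.0005898  -0.05009801  0.011     ]
340 -0.011 [-0.00058846 -0.01173969 -0.011     ]
150 [-0.00859259 -0.0112712   0.011     ]
198 [-0.00204931 -0.01123817  0.011     ]
222 [ 0.00121956 -0.0112434   0.011     ]
270 [ 0.00776247 -0.01129737  0.011     ]
155 [-0.00791028 -0.01126505  0.011     ]
262 [ 0.00667097 -0.01128434  0.011     ]
[array([-0.0223,  0.0306,  0.035 ]), array([-0.0229,  0.0262,  0.02  ]), array([-0.0236,  0.0218,  0.005 ])]
[array([-0.0087,  0.0306,  0.035 ]), array([-0.008 ,  0.0262,  0.02  ]), array([-0.0073,  0.0218,  0.005 ])]
[array([-0.0232,  0.0142,  0.035 ]), array([-0.0239,  0.0081,  0.02  ]), array([-0.0247,  0.002 ,  0.005 ])]
[array([-0.0078,  0.0142,  0.035 ]), array([-0.007 ,  0.0081,  0.02  ]), array([-0.0062,  0.002 ,  0.005 ])]
```

```bash
python3 - <<'E'
from h import *
g=grab('side');f=grab('scene'); o,p,q=tool()
crop(f,290,150,390,250,6,'h_scene')
im=cv2.imread('pics/g2.png')
for y in (-.03,-.012,0,.022):
    for z in (.011,-.011):
        u=proj(g,p+q.apply([0,y,z])); print(y,z,(u-[250,130])*5, (proj(f,p+q.apply([0,y,z]))-[290,150])*6)
        cv2.circle(im,tuple(int(t) for t in (u-[250,130])*5),3,(0,255,0) if z>0 else (0,0,255),-1)
for X in ([-.0149,.0228,.005],[-.0149,.0228,.035],[-.0149,-.017,.035]): 
    u=(proj(g,FC+RF.apply(X))-[250,130])*5; print('bar',u); cv2.circle(im,tuple(int(t) for t in u),3,(255,255,0),-1)
cv2.imwrite('pics/h.png',im[150:,100:600])
E
```

```text
-0.03 0.011 [331.00464422 349.88474281] [270.07686302 117.59772178]
-0.03 -0.011 [344.84485669 322.60846255] [225.59020756 135.2731242 ]
-0.012 0.011 [322.15728236 366.57973343] [276.01540351 154.53199187]
-0.012 -0.011 [335.92509516 339.45531329] [231.97271314 172.3102329 ]
0 0.011 [316.38870145 377.46505786] [279.91561194 178.78902133]
0 -0.011 [330.10770516 350.44268112] [236.16405448 196.63221161]
0.022 0.011 [306.07227267 396.9321809 ] [286.94689542 222.51951767]
0.022 -0.011 [319.70082934 370.09826081] [243.71929718 240.47460886]
bar [299.90638522 409.09841471]
bar [313.91457735 382.68287749]
bar [338.86548656 333.91464797]
```

View pics/h.png

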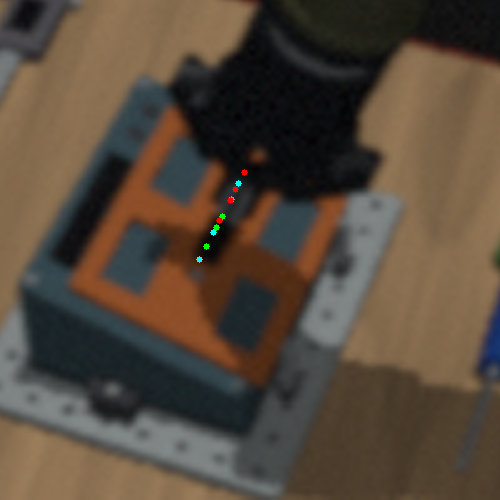

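View pics/h_scene.png

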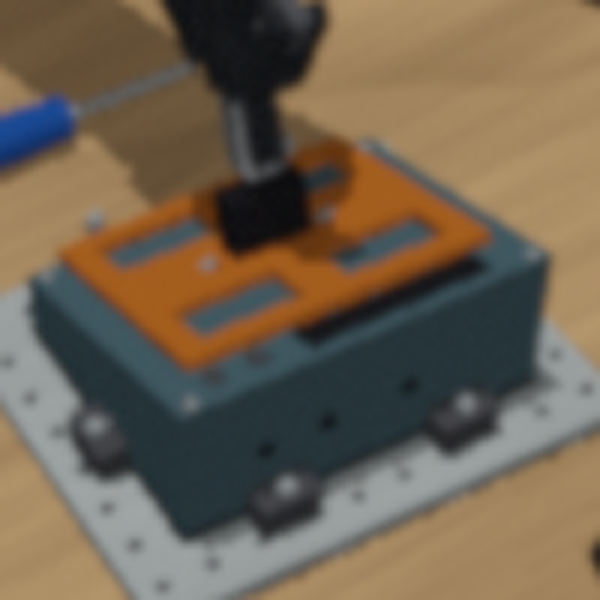

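```bash
python3 -m pendant '[[[0,0,0,0,0,0,0],[0,0,0,0,0,0,0],[0,0,0,0,0,0,0],[0,0,0,0,0,0,0],[0,0,0,0,0,0,0],[0,0,0,0,0,0,0]]]' | tail -c 600
python3 -m pendant '[[[0,0.05,0,0,0,0,0],[0,0.1,0,0,0,0,0],[0,0.15,0,0,0,0,0],[0,0.15,0,0,0,0,0]]]' | tail -c 600
python3 - <<'E'
from h import *
o,p,q=tool(); print(RF.inv().apply(p-FC))
f=grab('wrist','i')
for v in (247,251): 
    for zz in (.011,.008): print(v,q.inv().apply(plane(f,(218,v),n=q.apply([0,0,1.]),p=p+q.apply([0,0,zz]))-p))
E
```

```text
t: 5.32
ee_pos: [0.5476, 0.0342, 0.0979]
ee_rot: [-0.692, 0.703, 0.074, 0.147]
contact_force: [-0.1, -0.4, -0.6]
width: 0.0725
t: 5.65
ee_pos: [0.5534, 0.0333, 0.0742]
ee_rot: [-0.692, 0.703, 0.073, 0.146]
contact_force: [-0.6, -0.3, -1.6]
width: 0.0851
[-0.01649387  0.00492055  0.00715422]
247 [-0.0464527  -0.02709283  0.011     ]
247 [-0.04881027 -0.0206808   0.008     ]
251 [-0.04514812 -0.03131751  0.011     ]
251 [-0.0474386  -0.02512271  0.008     ]
```

View pics/i.png

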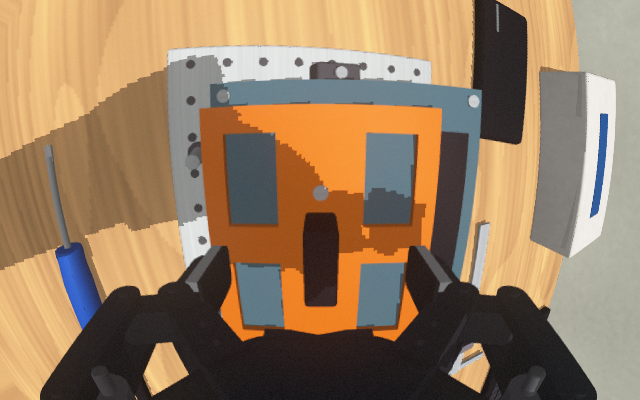

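```bash
python3 - <<'E'
from h import *
f=grab('wrist')
crop(f,150,30,500,345,1.9,'j')
for h in (0,.005,-.01,-.03,.02): print(h,[np.round(face(f,u,h),4).tolist() for u in [(222,96),(473,101),(201,109),(442,110)]])
E
```

```text
0 [[-0.0672, 0.085, -0.0], [0.0686, 0.0855, 0.0], [-0.0793, 0.0788, 0.0], [0.0495, 0.0788, 0.0]]
0.005 [[-0.0656, 0.0846, 0.005], [0.0659, 0.0851, 0.005], [-0.0773, 0.0786, 0.005], [0.0475, 0.0787, 0.005]]
-0.01 [[-0.0703, 0.0856, -0.01], [0.0739, 0.0862, -0.01], [-0.0832, 0.0791, -0.01], [0.0537, 0.0791, -0.01]]
-0.03 [[-0.0767, 0.087, -0.03], [0.0846, 0.0876, -0.03], [-0.0911, 0.0796, -0.03], [0.0619, 0.0796, -0.03]]
0.02 [[-0.0608, 0.0836, 0.02], [0.0579, 0.0841, 0.02], [-0.0714, 0.0782, 0.02], [0.0413, 0.0782, 0.02]]
```

View pics/j.png

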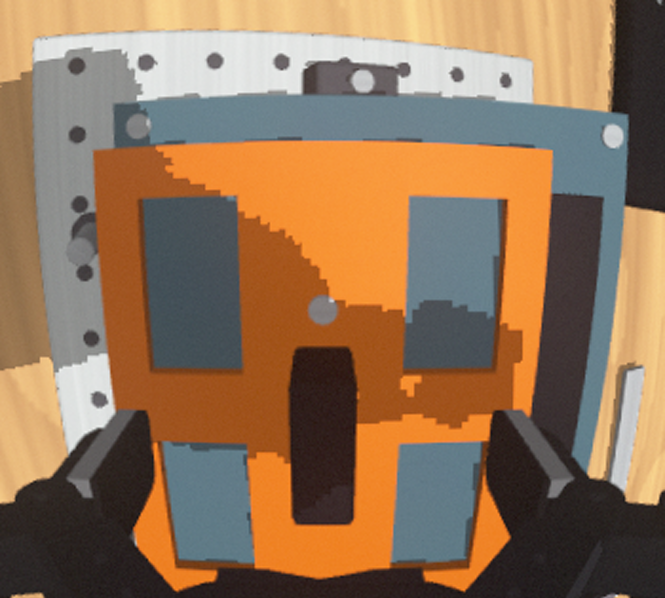

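```bash
python3 -m pendant '[[[0.01,0,0,0,0,0,1],[0.01,0,0,0,0,0,1],[0.01,0,0,0,0,0,1],[0.01,0,0,0,0,0,1],[0.01,0,0,0,0,0,1],[0.01,0,0,0,0,0,1],[0.01,0,0,0,0,0,1]]]' 40 | tail -c 600
python3 - <<'E'
from h import *
f=grab('wrist'); crop(f,200,130,440,345,2.4,'k')
f=grab('scene'); crop(f,290,150,390,250,5,'k2')
E
```

```text
t: 6.33
ee_pos: [0.5559, 0.0333, 0.0772]
ee_rot: [-0.692, 0.703, 0.074, 0.147]
contact_force: [-2.1, 0.3, 2.2]
width: 0.015
```

View pics/k.png

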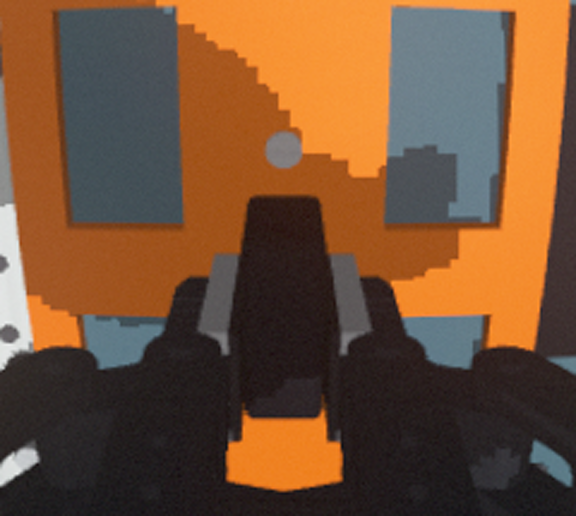

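View pics/k2.png

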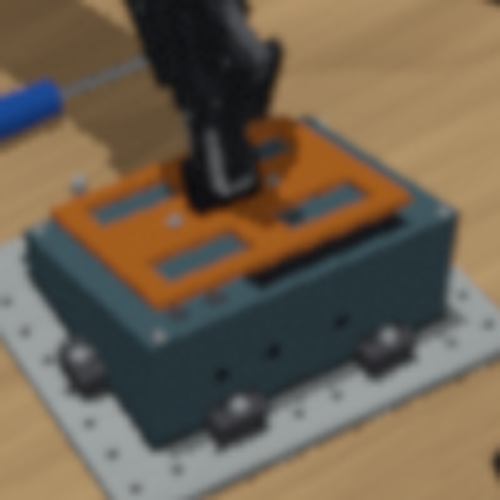

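```bash
python3 -m pendant '[[[0,-0.08,0,0,0,0,1],[0,-0.2,0,0,0,0,1],[0,-0.35,0,0,0,0,1],[0,-0.5,0,0,0,0,1],[0,-0.65,0,0,0,0,1],[0,-0.8,0,0,0,0,1],[0,-0.9,0,0,0,0,1],[0,-0.9,0,0,0,0,1]]]' 40 | tail -c 600
python3 - <<'E'
from h import *
f=grab('wrist','l'); g=grab('scene','l2')
o,p,q=tool(); print(q.as_matrix().round(3))
E
```

```text
t: 7.1
ee_pos: [0.5157, 0.0378, 0.2087]
ee_rot: [-0.691, 0.703, 0.076, 0.149]
contact_force: [1.4, -0.3, -1.8]
width: 0.0152
[[ 0.946  0.308  0.104]
 [-0.099 -0.033  0.995]
 [ 0.309 -0.951 -0.001]]
```

View pics/l.png

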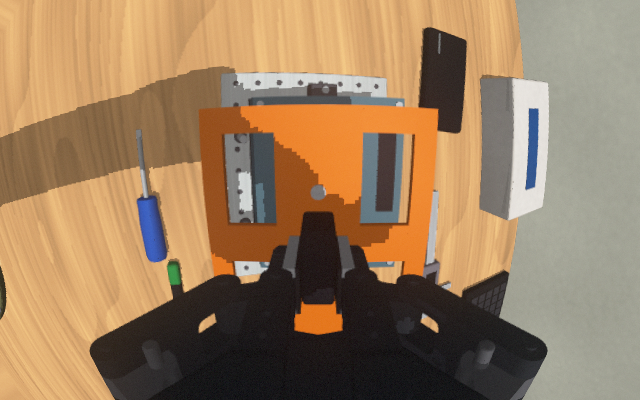

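View pics/l2.png

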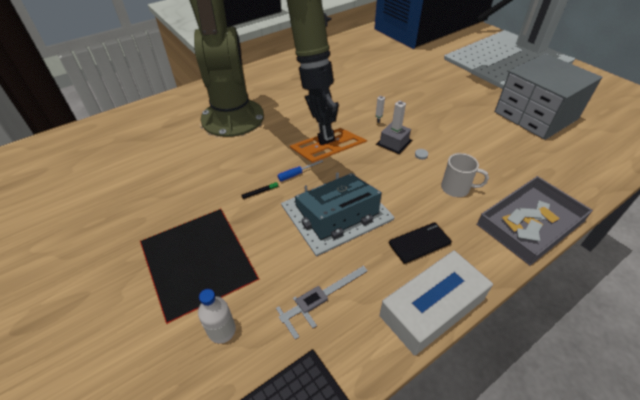

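```bash
python3 -m pendant '[[[0,0,-0.1,0,0,0.02,1],[0,0,-0.25,0,0,0.04,1],[0,0,-0.4,0,0,0.06,1],[0,0,-0.55,0,0,0.08,1],[0,0,-0.7,0,0,0.1,1],[0,0,-0.85,0,0,0.12,1],[0,0,-0.95,0,0,0.14,1],[0,0,-1,0,0,0.15,1],[0,0,-1,0,0,0.15,1]]]' | tail -c 600
python3 -m pendant '[[[0,0,-0.15,0,0,0,1],[0,0,-0.3,0,0,0,1],[0,0,-0.5,0,0,0,1],[0,0,-0.7,0,0,0,1],[0,0,-0.85,0,0,0,1],[0,0,-0.95,0,0,0,1],[0,0,-1,0,0,0,1]]]' | tail -c 600
python3 - <<'E'
from h import *
f=grab('wrist','m'); g=grab('scene'); s=grab('side')
crop(g,120,120,320,360,2.4,'m2')
crop(s,270,80,450,230,4,'m3')
E
```

```text
t: 7.95
ee_pos: [0.4987, -0.1134, 0.2031]
ee_rot: [0.707, -0.706, 0.039, -0.036]
contact_force: [-0.9, -0.2, -1.1]
width: 0.0153
t: 8.53
ee_pos: [0.4828, -0.2617, 0.2047]
ee_rot: [0.706, -0.706, 0.037, -0.037]
contact_force: [-0.4, -1.1, -1.3]
width: 0.0151
```

View pics/m.png

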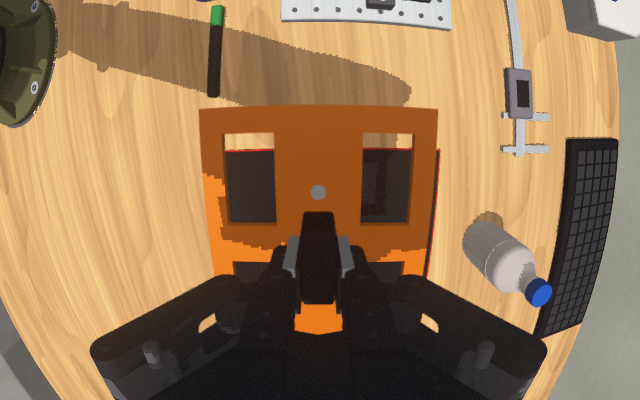

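View pics/m2.png

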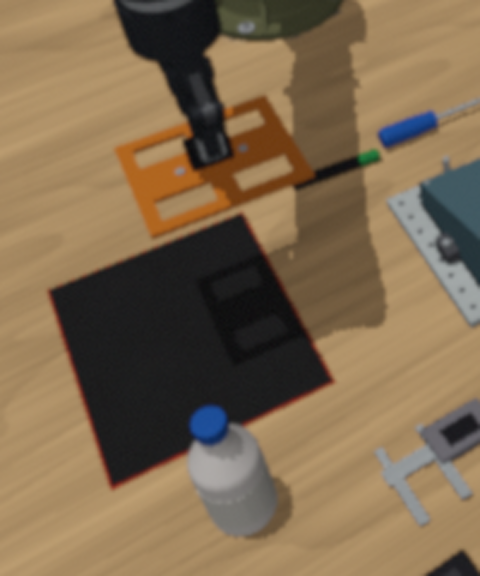

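View pics/m3.png

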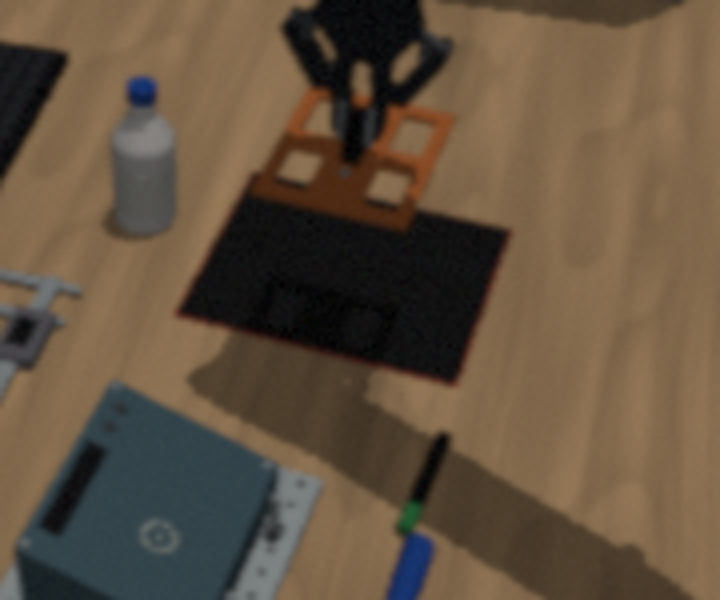

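```bash
python3 - <<'E'
from h import *
f=grab('wrist'); g=grab('scene'); s=grab('side')
A=lambda u,v:(120+u/2.4,120+v/2.4); B=lambda u,v:(270+u/4,80+v/4)
a=[plane(g,A(*p),.003) for p in [(50,292),(242,216),(332,380),(112,487)]]
b=[plane(s,B(*p),.003) for p in [(253,172),(508,232),(457,383),(180,314)]]
for q in (a,b): print(np.round(q,3).tolist(),np.mean(q,0),[np.linalg.norm(q[i]-q[i-1]) for i in range(4)])
w=[plane(f,u,.003) for u in [(227,150),(384,149),(440,150),(431,278)]]; print(np.round(w,4))
print('ring side',face(s,B(158,536)))
o,p,q=tool()
t=[q.inv().apply(plane(f,u,n=q.apply([0,1.,0]),p=p+q.apply([0,.0016,0]))-p) for u in [(200,110),(437,110)]]; print(t)
E
```

```text
[[0.357, -0.44, 0.003], [0.379, -0.224, 0.003], [0.63, -0.247, 0.003], [0.611, -0.465, 0.003]] [ 0.49427602 -0.34410534  0.003     ] [np.float64(0.25543846238111323), np.float64(0.2170484758038835), np.float64(0.25225103879682775), np.float64(0.21898567096402857)]
[[0.608, -0.46, 0.003], [0.352, -0.434, 0.003], [0.369, -0.222, 0.003], [0.624, -0.244, 0.003]] [ 0.48806655 -0.33990039  0.003     ] [np.float64(0.21661369586467263), np.float64(0.25740532675795524), np.float64(0.2124163887900204), np.float64(0.2554339927684375)]
[[ 0.3795 -0.2192  0.003 ]
 [ 0.5625 -0.2377  0.003 ]
 [ 0.6327 -0.244   0.003 ]
 [ 0.6233 -0.4186  0.003 ]]
ring side [-1.66064475e-02  2.70523160e-02  5.52913070e-17]
[array([-0.06100065,  0.0016    ,  0.07267123]), array([0.0601293 , 0.0016    , 0.07243181])]
```

```bash
python3 -m pendant '[[[0.02,0.05,-0.1,0,0,0,1],[0.05,0.2,-0.25,0,0,0,1],[0.1,0.35,-0.4,0,0,0,1],[0.12,0.5,-0.5,0,0,0,1],[0.12,0.65,-0.53,0,0,0,1],[0.12,0.8,-0.53,0,0,0,1],[0.12,0.92,-0.53,0,0,0,1],[0.12,0.98,-0.53,0,0,0,1],[0.12,1,-0.53,0,0,0,1],[0.12,1,-0.53,0,0,0,1]]]' | tail -c 600
python3 - <<'E'
from h import *
M=R.from_euler('z',np.deg2rad(-5.8))
print(delta(np.array([.4925,-.342,.0145]),toolrot(M)))
s=grab('side');crop(s,270,80,450,230,4,'n3')
E
```

```text
t: 9.67
ee_pos: [0.493, -0.3414, 0.0549]
ee_rot: [0.706, -0.706, 0.037, -0.036]
contact_force: [-0.7, -0.0, -0.6]
width: 0.0147
(array([-0.0025,  0.2695, -0.0046]), array([-0.0002, -0.0009, -0.0004]))
```

View pics/n3.png

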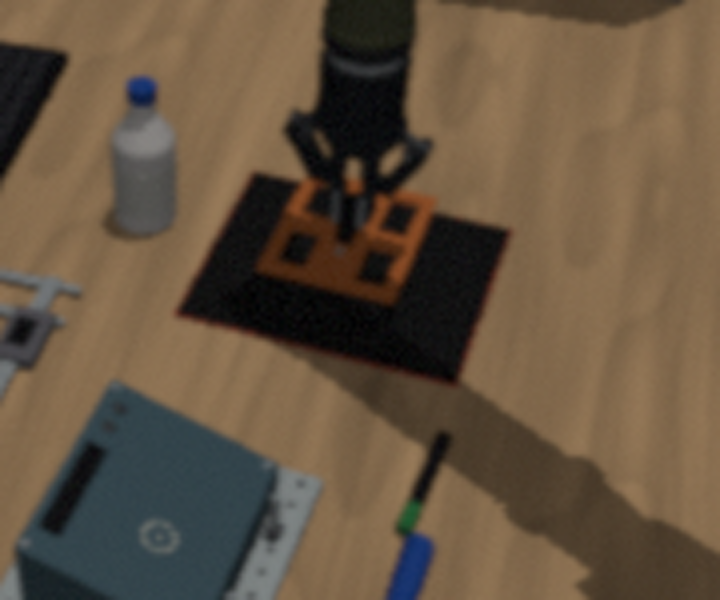

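```bash
python3 -m pendant '[[[0,0.1,0,0,0,0,1],[0,0.18,0,0,0,0,1],[0,0.23,0,0,0,0,1],[0,0.25,0,0,0,0,1],[0,0.26,0,0,0,0,1],[0,0.26,0,0,0,0,1],[0,0.26,0,0,0,0,1]]]' | tail -c 600
```

```text
t: 10.3
ee_pos: [0.4934, -0.3419, 0.0169]
ee_rot: [-0.706, 0.706, -0.036, 0.037]
contact_force: [0.6, -0.0, -1.5]
width: 0.0148
```

```bash
python3 -m pendant '[[[0,0.02,0,0,0,0,1],[0,0.02,0,0,0,0,1],[0,0.02,0,0,0,0,1]]]' | tail -c 600
python3 -m pendant '[[[0,0.012,0,0,0,0,1],[0,0.012,0,0,0,0,1],[0,0.012,0,0,0,0,1]]]' | tail -c 600
python3 - <<'E'
from h import *
s=grab('side');crop(s,320,110,400,180,7,'o3')
E
```

```text
t: 10.55
ee_pos: [0.493, -0.3417, 0.0135]
ee_rot: [-0.706, 0.706, -0.037, 0.037]
contact_force: [0.3, -0.7, -1.9]
width: 0.0152
t: 10.8
ee_pos: [0.4934, -0.342, 0.0122]
ee_rot: [-0.706, 0.706, -0.036, 0.037]
contact_force: [-0.7, 1.0, 2.8]
width: 0.0153
```

View pics/o3.png

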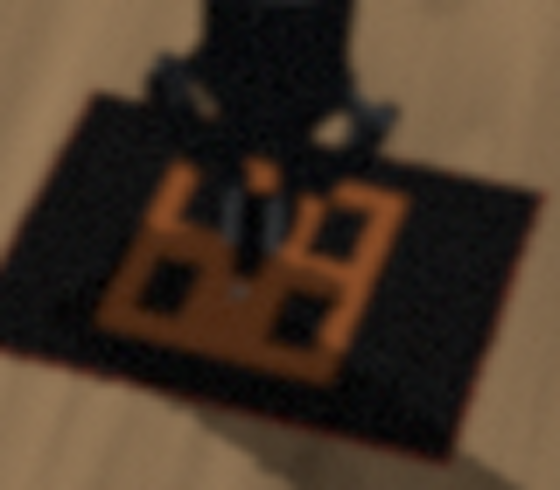

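Force turned from −1.9 to +2.8 N at TCP z 0.012 as predicted: it's on the mat. Release and rise.

```bash
python3 -m pendant '[[[0,0,0,0,0,0,0],[0,0,0,0,0,0,0],[0,0,0,0,0,0,0],[0,0,0,0,0,0,0],[0,0,0,0,0,0,0],[0,0,0,0,0,0,0],[0,0,0,0,0,0,0]]]' | tail -c 600
python3 -m pendant '[[[0,-0.1,0,0,0,0,0],[0,-0.3,0,0,0,0,0],[0,-0.6,0,0,0,0,0],[0,-0.8,0,0,0,0,0],[0,-1,0,0,0,0,0],[0,-1,0,0,0,0,0]]]' | tail -c 600
python3 - <<'E'
from h import *
s=grab('side');crop(s,270,80,450,230,4,'p3'); grab('wrist','p')
E
```

```text
t: 11.43
ee_pos: [0.493, -0.3417, 0.0116]
ee_rot: [-0.706, 0.706, -0.037, 0.037]
contact_force: [0.0, 1.1, 0.3]
width: 0.0856
t: 11.93
ee_pos: [0.4967, -0.3439, 0.1693]
ee_rot: [-0.704, 0.709, -0.033, 0.04]
contact_force: [1.4, 0.2, 0.9]
width: 0.0852
```

View pics/p3.png

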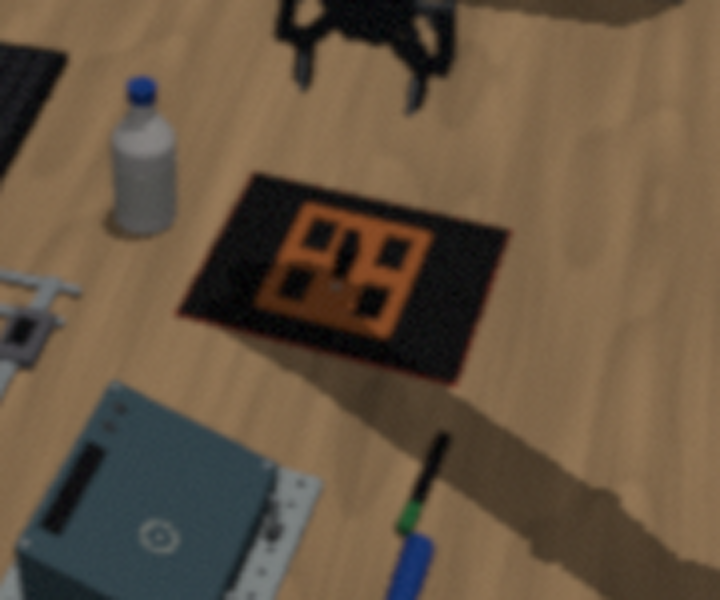

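View pics/p.png

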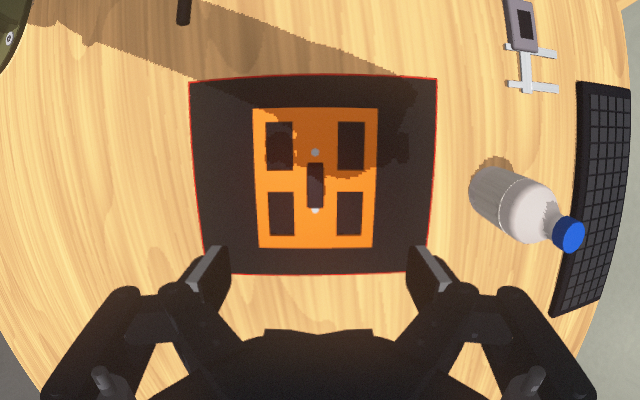

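```bash
python3 -m pendant '[[[0,-0.3,0.3,0,0,0,0],[0,-0.6,0.6,0,0,0,0],[0,-0.85,0.9,0,0,0,0],[0,-0.85,1,0,0,0,0],[0,-0.85,1,0,0,0,0],[0,-0.85,1,0,0,0,0]]]' | tail -c 600
python3 -m pendant '[[[0,0,0.3,0,0,0,0],[0,0,0.6,0,0,0,0],[0,0,0.9,0,0,0,0],[0,0,1,0,0,0,0],[0,0,1,0,0,0,0]]]' | tail -c 600
python3 - <<'E'
from h import *
f=grab('wrist','q');crop(f,220,0,460,220,3,'q2')
for u in ([-.0166,.027,0],[.0672,.084,0],[-.0667,.084,0]): print((proj(f,FC+RF.apply(u))-[220,0])*3)
E
```

```text
t: 12.53
ee_pos: [0.5113, -0.1852, 0.2923]
ee_rot: [0.707, -0.706, 0.031, -0.035]
contact_force: [0.9, 0.9, 1.0]
width: 0.0852
t: 12.95
ee_pos: [0.5237, -0.0357, 0.2875]
ee_rot: [0.707, -0.705, 0.034, -0.032]
contact_force: [0.1, 0.6, -0.2]
width: 0.0857
[361.31126543 281.65918099]
[577.06833271 143.63970972]
[244.46579275 148.67948293]
```

View pics/q2.png

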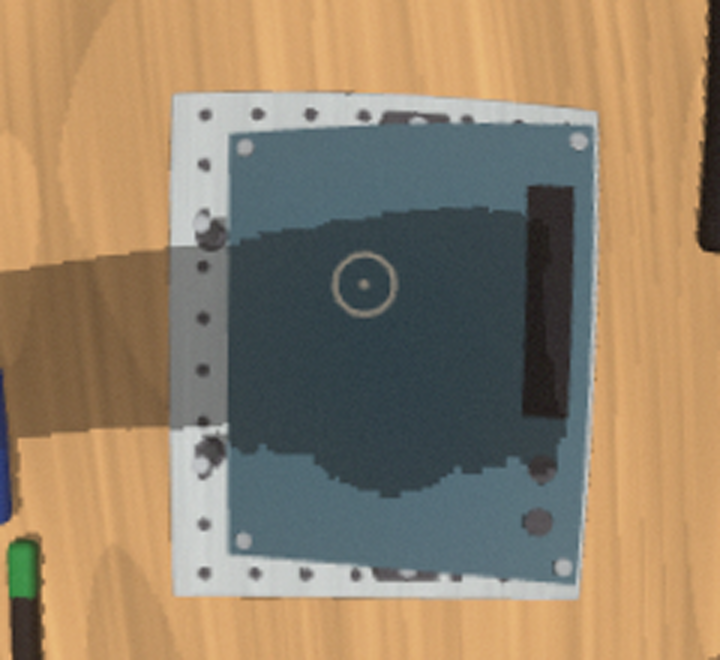

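```bash
python3 - <<'E'
from h import *
f=grab('wrist')
g=f['frame'][75:115,325:360]; gray=cv2.cvtColor(g,cv2.COLOR_BGR2GRAY)
m=(gray>110).astype(np.uint8); 
c,_=cv2.findContours(m,cv2.RETR_EXTERNAL,cv2.CHAIN_APPROX_NONE); c=max(c,key=cv2.contourArea)
e=cv2.fitEllipse(c); uv=np.array(e[0])+[325,75]; print(uv,e[1])
D=lambda u,v:(220+u/3,v/3)
print('ring',face(f,uv),face(f,D(364.5,284.5)))
s=[face(f,D(*p)) for p in [(245,148),(579,141),(564,567),(244,541)]]; print(np.round(s,4).tolist(),np.mean(s,0))
np.save('ring.npy',face(f,uv))
o,p,q=tool(); print(p,q.as_matrix().round(3))
E
```

```text
[340.57310677  90.31357193] (19.37255859375, 19.934110641479492)
ring [-1.58481191e-02  2.65155319e-02  4.28799872e-17] [-1.46513519e-02  2.10657788e-02  6.55835223e-17]
[[-0.0655, 0.0795, 0.0], [0.0686, 0.0799, 0.0], [0.069, -0.0864, 0.0], [-0.0653, -0.0868, 0.0]] [ 1.71945147e-03 -3.43244039e-03  2.76598641e-17]
[ 0.52351078 -0.0428026   0.28741981] [[ 0.995 -0.003  0.101]
 [-0.101 -0.     0.995]
 [-0.003 -1.    -0.   ]]
```

```bash
python3 - <<'E'
from h import *
f=grab('wrist');crop(f,220,0,460,220,3,'r2')
gray=cv2.cvtColor(f['frame'],cv2.COLOR_BGR2GRAY)
def blob(x,y,w,th):
    x,y=int(round(x)),int(round(y)); g=gray[y-w:y+w,x-w:x+w]
    m=(g>th).astype(np.uint8); c,_=cv2.findContours(m,cv2.RETR_EXTERNAL,cv2.CHAIN_APPROX_NONE); c=max(c,key=cv2.contourArea)
    e=cv2.fitEllipse(c) if len(c)>4 else None; return np.array(e[0])+[x-w,y-w],e[1]
u=proj(f,FC+RF.apply([-.016,.0265,0])); uv,sz=blob(*u,16,110); print('ring',uv,sz,face(f,uv))
S=[]
for p in ([-.067,.0835],[.067,.0835],[.067,-.0835],[-.067,-.0835]):
    uv,sz=blob(*proj(f,FC+RF.apply([*p,0])),6,145); x=face(f,uv);S.append(x); print(uv,sz,x)
print(np.mean(S,0))
o,p,q=tool(); print(p)
E
```

```text
ring [340.0283699   87.59924889] (19.806594848632812, 20.12454605102539) [-1.59167259e-02  2.64319579e-02 -1.57952445e-17]
[300.          42.73147917] (3.9498302936553955, 4.073488235473633) [-6.68623051e-02  8.50877809e-02  4.28003964e-18]
[411.35123348  39.0959034 ] (4.200377464294434, 5.3500590324401855) [6.76222508e-02 8.56597611e-02 2.05767422e-17]
[407.54637861 181.79668951] (4.737375259399414, 5.320452690124512) [ 6.79480520e-02 -8.13773927e-02 -2.57092085e-17]
[289.54498196 184.45501804] (12.124449729919434, 18.20648956298828) [-8.16810139e-02 -9.65790272e-02 -1.12608449e-17]
[-3.24325402e-03 -1.80221947e-03 -3.02831789e-18]
[ 0.52349051 -0.04450158  0.28752993]
```

```bash
python3 -m pendant '[[[-0.15,0,0.3,0,0,0,0],[-0.25,0,0.6,0,0,0,0],[-0.35,0,0.9,0,0,0,0],[-0.35,0,1,0,0,0,0],[-0.35,0,1,0,0,0,0]]]' | tail -c 600
python3 -m pendant '[[[-0.15,0,0.3,0,-0.05,0,0],[-0.25,0,0.6,0,-0.1,0,0],[-0.35,0,0.9,0,-0.15,0,0],[-0.35,0,1,0,-0.15,0,0],[-0.35,0,1,0,-0.15,0,0],[-0.35,0,1,0,-0.15,0,0],[-0.35,0,1,0,-0.15,0,0]]]' | tail -c 600
python3 - <<'E'
from h import *
f=grab('wrist','s')
o,p,q=tool(); print(p,q.as_matrix().round(3))
E
```

```text
t: 13.52
ee_pos: [0.4858, 0.1179, 0.289]
ee_rot: [0.707, -0.705, 0.034, -0.034]
contact_force: [-0.0, 1.0, 0.2]
width: 0.0855
t: 14.1
ee_pos: [0.452, 0.2634, 0.2882]
ee_rot: [-0.703, 0.704, 0.073, -0.074]
contact_force: [0.5, 0.4, -0.2]
width: 0.0854
[0.45211786 0.2630256  0.28832654] [[ 0.979 -0.001 -0.204]
 [ 0.204 -0.001  0.979]
 [-0.001 -1.    -0.001]]
```

View pics/s.png

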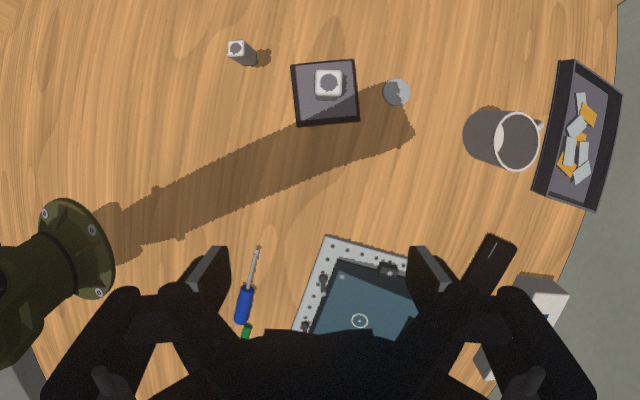

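```bash
python3 - <<'E'
from h import *
f=grab('wrist');crop(f,280,50,420,135,5,'t')
g=cv2.cvtColor(f['frame'],cv2.COLOR_BGR2GRAY)[60:110,305:350]
m=cv2.morphologyEx((g>165).astype(np.uint8),cv2.MORPH_CLOSE,np.ones((9,9)))
c,_=cv2.findContours(m,cv2.RETR_EXTERNAL,cv2.CHAIN_APPROX_NONE); c=max(c,key=cv2.contourArea)
rc=cv2.minAreaRect(c); print(rc)
b=cv2.boxPoints(rc)+[305,60]; P=np.array([plane(f,u,.15) for u in b]); print(P.round(4).tolist(),P.mean(0))
for i in range(4): v=P[i]-P[i-1]; print(np.linalg.norm(v),np.degrees(np.arctan2(v[1],v[0])))
fb=[plane(f,u,.0) for u in [(290,65),(354,60),(360,119),(298,127)]]
for i in range(4): v=fb[i]-fb[i-1]; print('foot',np.linalg.norm(v),np.degrees(np.arctan2(v[1],v[0])))
print(np.mean(fb,0))
E
```

```text
((22.5, 21.5), (25.0, 25.0), 90.0)
[[0.4263, 0.371, 0.15], [0.4487, 0.3759, 0.15], [0.4536, 0.3527, 0.15], [0.4311, 0.3478, 0.15]] [0.43992818 0.36184737 0.15      ]
0.0236523104498828 101.75215735608782
0.022984845364765 12.248585394711627
0.02368923054102718 -78.13431027793995
0.02303149479448231 -167.84415390463673
foot 0.08965565982083899 108.74711574544443
foot 0.08983345447204269 16.647875403358036
foot 0.08518618249497802 -72.19341777830785
foot 0.08838287812663714 -160.4812187672408
[0.44162389 0.36202522 0.        ]
```

View pics/t.png

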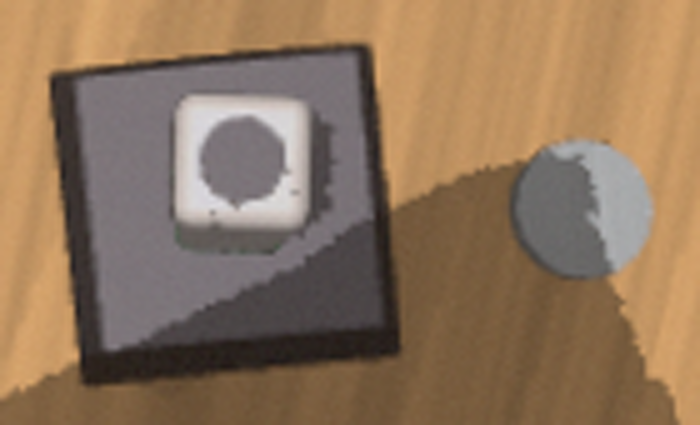

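```bash
python3 -m pendant '[[[0.056,0,0.25,0,0,0,0],[0.056,0.1,0.5,0,0,0,0],[0.056,0.25,0.66,0,0,0,0],[0.056,0.45,0.66,0,0,0,0],[0.056,0.6,0.66,0,0,0,0],[0.056,0.6,0.66,0,0,0,0],[0.056,0.6,0.66,0,0,0,0]]]' | tail -c 600
python3 - <<'E'
from h import *
f=grab('wrist','u')
print(delta(np.array([.440,.362,.085]),toolrot(R.from_euler('z',np.deg2rad(12.1)))))
E
```

```text
t: 14.78
ee_pos: [0.439, 0.3623, 0.1982]
ee_rot: [-0.703, 0.704, 0.073, -0.074]
contact_force: [0.7, -0.2, 0.2]
width: 0.0854
(array([ 4.000e-04,  7.653e-01, -9.200e-03]), array([ 0.0001, -0.0017,  0.0002]))
```

View pics/u.png

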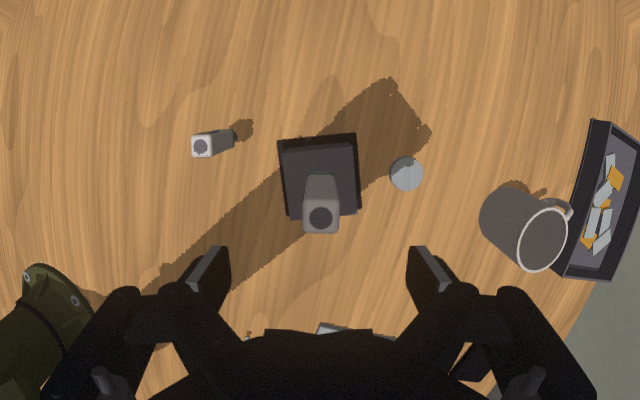

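```bash
python3 -c "
from h import *
f=grab('wrist'); print(plane(f,(320.5,218),.15))"
python3 -m pendant '[[[0,0.15,-0.01,0,0,0,0],[0,0.3,-0.01,0,0,0,0],[0,0.45,-0.01,0,0,0,0],[0,0.6,-0.01,0,0,0,0],[0,0.7,-0.01,0,0,0,0],[0,0.76,-0.01,0,0,0,0],[0,0.76,-0.01,0,0,0,0]]]' | tail -c 600
python3 - <<'E'
from h import *
f=grab('wrist','v')
E
```

```text
[0.44125117 0.36221426 0.15      ]
t: 15.47
ee_pos: [0.439, 0.3622, 0.0847]
ee_rot: [-0.703, 0.703, 0.074, -0.074]
contact_force: [-1.3, 0.3, -0.5]
width: 0.0857
```

View pics/v.png

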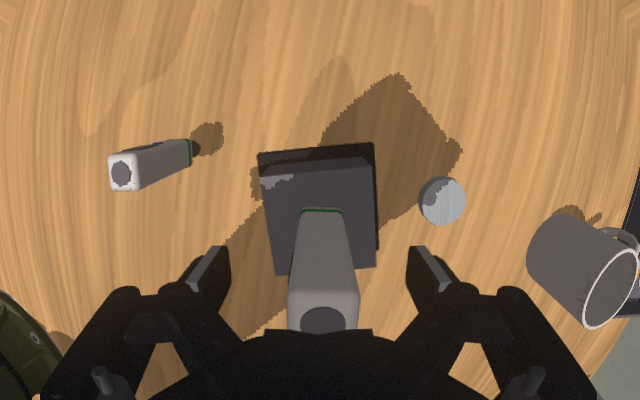

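```bash
python3 -m pendant '[[[0.01,0,0,0,0,0,0.2],[0.01,0,0,0,0,0,0.5],[0.01,0,0,0,0,0,1],[0.01,0,0,0,0,0,1],[0.01,0,0,0,0,0,1],[0.01,0,0,0,0,0,1],[0.01,0,0,0,0,0,1],[0.01,0,0,0,0,0,1],[0.01,0,0,0,0,0,1]]]' 50 | tail -c 600
python3 - <<'E'
from h import *
f=grab('wrist','w'); o,p,q=tool(); print(p,q.as_matrix().round(3))
E
```

```text
t: 16.27
ee_pos: [0.4404, 0.3637, 0.0857]
ee_rot: [0.703, -0.703, -0.075, 0.074]
contact_force: [-0.0, 0.8, 6.0]
width: 0.0254
[0.44042217 0.36376259 0.08576747] [[ 0.978  0.001 -0.209]
 [ 0.209  0.     0.978]
 [ 0.001 -1.     0.   ]]
```

View pics/w.png

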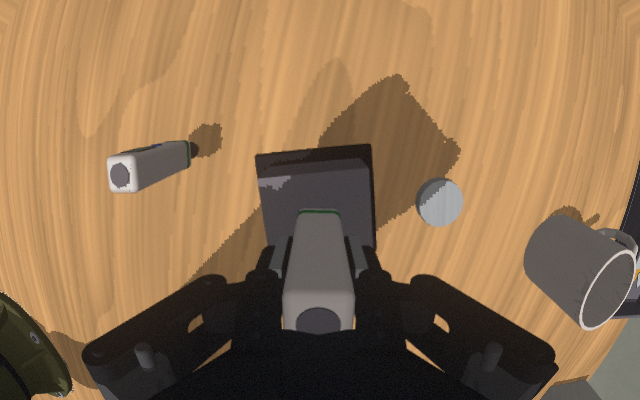

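```bash
python3 -m pendant '[[[0,-0.05,0,0,0,0,1],[0,-0.12,0,0,0,0,1],[0,-0.2,0,0,0,0,1],[0,-0.3,0,0,0,0,1],[0,-0.4,0,0,0,0,1],[0,-0.55,0,0,0,0,1],[0,-0.7,0,0,0,0,1],[0,-0.85,0,0,0,0,1],[0,-0.95,0,0,0,0,1],[0,-0.95,0,0,0,0,1]]]' | tail -c 600
python3 - <<'E'
from h import *
f=grab('wrist','x'); g=grab('scene'); crop(g,340,40,460,160,4,'x1'); s=grab('side'); crop(s,260,230,400,370,4,'x2')
o,p,q=tool(); print(p,q.as_matrix().round(3))
for y in (-.064,-.024,.036,.0758):
    X=p+q.apply([0,y,-.0015]); print(y,(proj(g,X)-[340,40])*4,(proj(s,X)-[260,230])*4, proj(f,X))
E
```

```text
t: 17.15
ee_pos: [0.4411, 0.365, 0.232]
ee_rot: [0.704, -0.702, -0.076, 0.072]
contact_force: [0.2, 1.3, -1.0]
width: 0.0251
[0.43960874 0.36288255 0.22695937] [[ 0.978 -0.001 -0.209]
 [ 0.209 -0.001  0.978]
 [-0.001 -1.    -0.001]]
-0.064 [267.72838645  73.06471049] [250.26797806 181.66597162] [315.10282588 318.89485561]
-0.024 [258.91485178 127.4216408 ] [249.80304553 221.17756992] [315.20840321 268.36709482]
0.036 [246.543362   203.72203937] [249.17230817 274.77984452] [315.33610461 225.11880722]
0.0758 [238.84967929 251.17235198] [248.79236841 307.06845943] [315.39834873 207.35778485]
```

View pics/x.png

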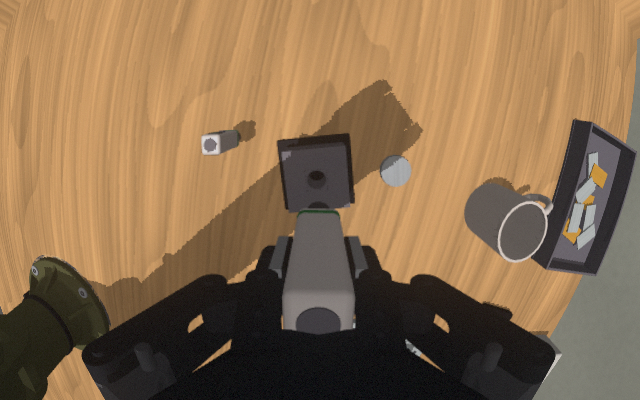

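View pics/x1.png

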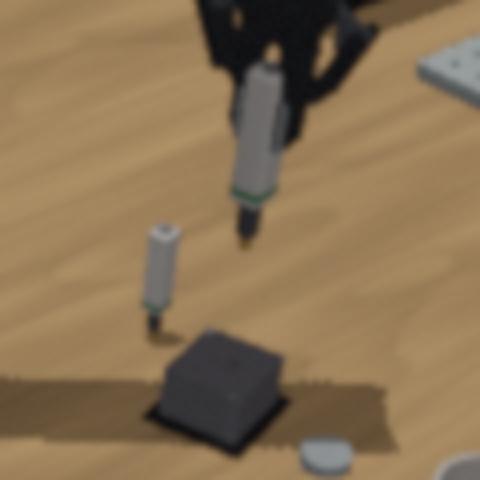

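View pics/x2.png

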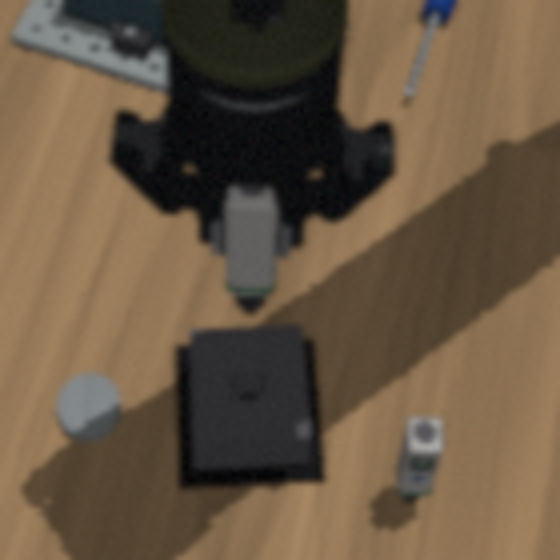

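```bash
python3 -m pendant '[[[0,0,0,0,0,0,1],[0,0,0,0,0,0,1],[0,0,0,0,0,0,1]]]' | tail -c 600
python3 - <<'E'
from h import *
f=grab('wrist'); g=grab('scene'); crop(g,370,30,430,110,7,'y1'); s=grab('side'); crop(s,300,260,350,320,9,'y2')
o,p,q=tool(); print(p,q.as_matrix().round(3))
for y in (-.064,.036,.0758):
    X=p+q.apply([0,y,-.0015]); print(y,(proj(g,X)-[370,30])*7,(proj(s,X)-[300,260])*9, proj(f,X))
E
```

```text
t: 17.55
ee_pos: [0.4396, 0.363, 0.2265]
ee_rot: [-0.703, 0.703, 0.074, -0.075]
contact_force: [-0.8, -0.2, -1.8]
width: 0.0259
[0.43987772 0.36325656 0.22710038] [[ 0.978 -0.001 -0.209]
 [ 0.209 -0.     0.978]
 [-0.001 -1.    -0.   ]]
-0.064 [259.69808878 197.54327496] [201.48259428 139.4661155 ] [319.80048412 324.64794973]
0.036 [222.65727742 426.18224473] [199.11883345 349.24167475] [319.10928303 225.16320519]
0.0758 [209.20592929 509.21234762] [198.2991426  421.98638859] [318.9747366  206.78006888]
```

View pics/y1.png

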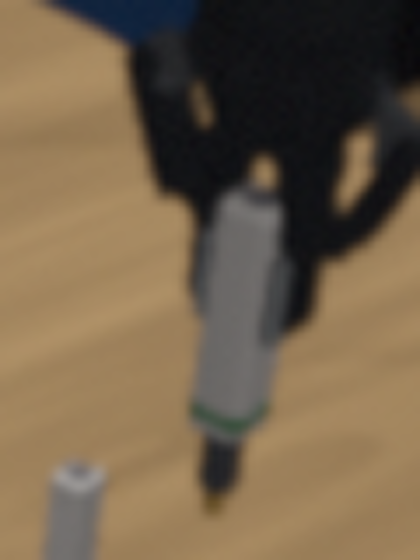

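View pics/y2.png

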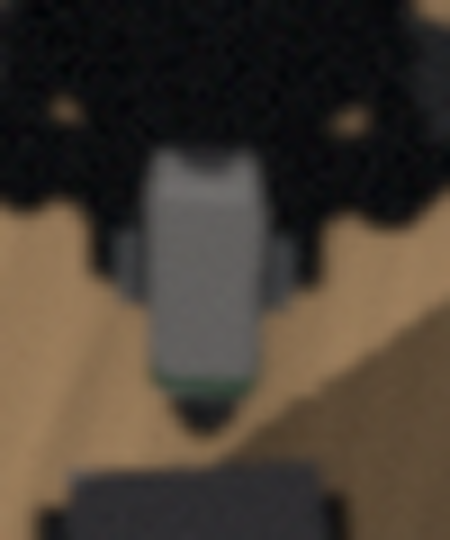

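```bash
python3 - <<'E'
from h import *
P=FC+RF.apply([-.0159,.0279,.0758+.06]); o,p,q=tool(); print(P,P-p,delta(P,toolrot(RF)))
E
```

```text
[0.51690169 0.06030825 0.1967401 ] [ 0.07702396 -0.30294831 -0.03036027] (array([ 0.0804,  0.2028, -2.0823]), array([-0.0236,  0.1501, -0.1491]))
```

```bash
python3 -m pendant '[[[0,0,-0.08,0,0,0,1],[0.01,0,-0.2,0,0,0,1],[0.02,0,-0.36,0,0,0,1],[0.03,0,-0.52,0,0,0,1],[0.04,0,-0.68,0,0,0,1],[0.04,0,-0.82,0,0,0,1],[0.04,0,-0.93,0,0,0,1],[0.04,0,-1,0,0,0,1],[0.04,0,-1,0,0,0,1]]]' | tail -c 600
python3 -m pendant '[[[0,0,-0.08,0,0.01,0,1],[0.01,0,-0.2,0,0.03,0,1],[0.02,0,-0.36,0,0.06,0,1],[0.03,0,-0.52,0,0.09,0,1],[0.04,0,-0.68,0,0.12,0,1],[0.04,0,-0.82,0,0.14,0,1],[0.04,0,-0.93,0,0.15,0,1],[0.04,0,-1,0,0.15,0,1],[0.04,0,-1,0,0.15,0,1]]]' | tail -c 600
python3 - <<'E'
from h import *
P=FC+RF.apply([-.0159,.0279,.0758+.06]); o,p,q=tool(); print(P,P-p,delta(P,toolrot(RF)))
E
```

```text
t: 18.45
ee_pos: [0.4782, 0.2152, 0.2274]
ee_rot: [-0.703, 0.704, 0.073, -0.073]
contact_force: [-0.2, 0.1, -1.1]
width: 0.0258
t: 19.2
ee_pos: [0.515, 0.0694, 0.2273]
ee_rot: [-0.706, 0.706, -0.038, 0.038]
contact_force: [0.8, 0.3, -0.2]
width: 0.0254
[0.51690169 0.06030825 0.1967401 ] [ 0.00190107 -0.00910566 -0.03060872] (array([ 0.0192,  0.2041, -0.0588]), array([ 0.0005, -0.0005, -0.1501]))
```

```bash
python3 -m pendant '[[[0.01,0,-0.03,0,0,-0.02,1],[0.02,0,-0.06,0,0,-0.05,1],[0.02,0,-0.06,0,0,-0.09,1],[0.02,0.05,-0.06,0,0,-0.12,1],[0.02,0.12,-0.06,0,0,-0.15,1],[0.02,0.17,-0.06,0,0,-0.15,1],[0.02,0.2,-0.06,0,0,-0.15,1],[0.02,0.2,-0.06,0,0,-0.15,1],[0.02,0.2,-0.06,0,0,-0.15,1]]]' | tail -c 600
python3 - <<'E'
from h import *
f=grab('wrist','z'); g=grab('scene'); s=grab('side')
crop(g,300,130,400,250,5,'z1'); crop(s,260,150,360,270,5,'z2')
P=FC+RF.apply([-.0159,.0279,.0758+.03]); o,p,q=tool(); print(delta(P,toolrot(RF)))
tip=p+q.apply([0,.0758,-.0015]); ring=FC+RF.apply([-.0159,.0264,0]); foot=tip-n*(n@(tip-ring))
for nm,X in (('tip',tip),('ring',ring),('foot',foot)): print(nm,(proj(g,X)-[300,130])*5,(proj(s,X)-[260,150])*5,proj(f,X))
E
```

```text
t: 19.95
ee_pos: [0.5173, 0.0639, 0.1979]
ee_rot: [-0.692, 0.703, 0.074, 0.146]
contact_force: [0.2, 0.1, -0.2]
width: 0.0258
(array([-0.0043,  0.2087, -0.0224]), array([-0.0009,  0.0011,  0.    ]))
tip [197.57714857 189.06148762] [272.71563407 267.78067908] [319.19831034 207.0412201 ]
ring [207.10151621 293.35398334] [246.850177   318.63729185] [318.32589764 191.57457191]
foot [213.25738157 291.48973122] [243.69176269 322.43659949] [319.0003422 188.0977051]
```

View pics/z.png

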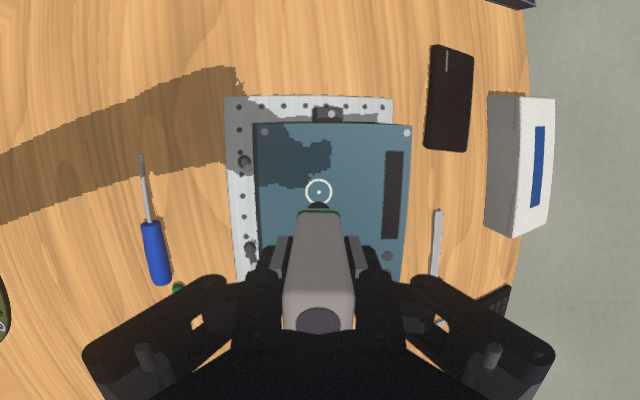

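View pics/z1.png

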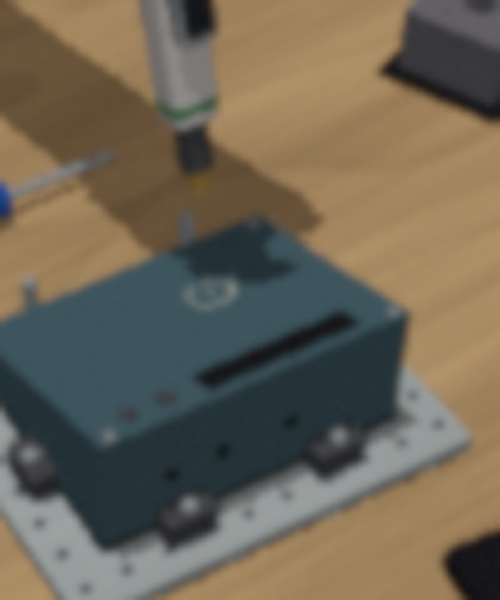

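View pics/z2.png

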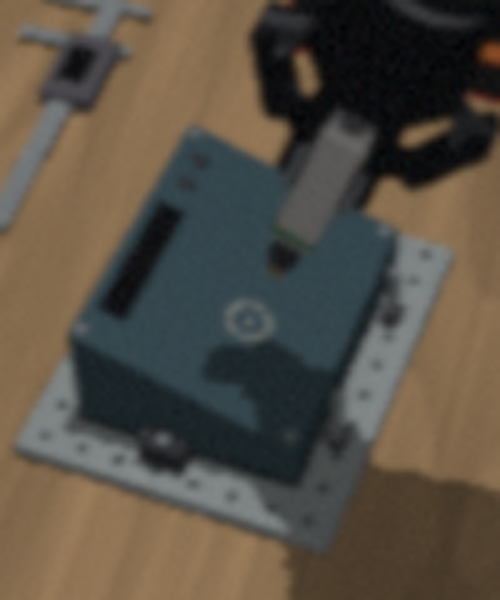

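```bash
python3 -m pendant '[[[0,0.05,-0.02,0,0,0,1],[0,0.12,-0.02,0,0,0,1],[0,0.19,-0.02,0,0,0,1],[0,0.25,-0.02,0,0,0,1],[0,0.29,-0.02,0,0,0,1],[0,0.3,-0.02,0,0,0,1],[0,0.3,-0.02,0,0,0,1],[0,0.3,-0.02,0,0,0,1]]]' | tail -c 600
python3 - <<'E'
from h import *
f=grab('wrist','A'); g=grab('scene'); s=grab('side')
crop(g,310,150,370,210,9,'A1'); crop(s,280,180,340,240,9,'A2')
P=FC+RF.apply([-.0159,.0279,.0758]); o,p,q=tool(); print(delta(P,toolrot(RF)),RF.inv().apply(p-FC))
tip=p+q.apply([0,.0758,-.0015]); ring=FC+RF.apply([-.0159,.0264,0])
for nm,X in (('tip',tip),('ring',ring)): print(nm,(proj(g,X)-[310,150])*9,(proj(s,X)-[280,180])*9,proj(f,X))
E
```

```text
t: 20.77
ee_pos: [0.5301, 0.0589, 0.1548]
ee_rot: [-0.692, 0.703, 0.074, 0.147]
contact_force: [-0.8, -0.4, -1.2]
width: 0.0255
(array([-0.0009,  0.1101,  0.    ]), array([-0.0003,  0.0012,  0.0005])) [-0.0157896   0.02788667  0.09232008]
tip [275.71126234 299.63778075] [277.39814546 277.68093812] [319.40461961 206.89889952]
ring [282.78272918 348.03717002] [264.3303186  303.54712532] [319.06995677 200.95468655]
```

View pics/A1.png

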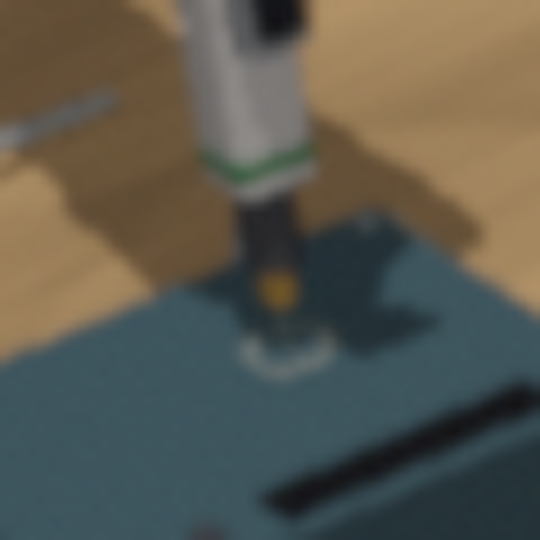

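View pics/A2.png

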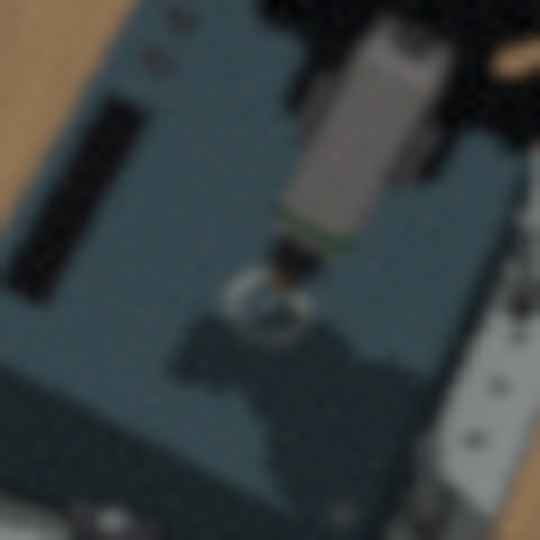

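```bash
python3 -m pendant '[[[0,0.02,0,0,0,0,1],[0,0.05,0,0,0,0,1],[0,0.07,0,0,0,0,1],[0,0.08,0,0,0,0,1],[0,0.08,0,0,0,0,1],[0,0.08,0,0,0,0,1],[0,0.08,0,0,0,0,1]]]' | tail -c 600
python3 - <<'E'
from h import *
s=grab('side'); g=grab('scene')
crop(g,310,150,370,210,9,'B1');crop(s,280,180,340,240,9,'B2')
for i in range(4):
    o,p,q=tool(); print(RF.inv().apply(p-FC),n@o['contact_force'],RF.inv().apply(q.apply([0,-1,0]))); grab('side')
E
```

```text
t: 21.5
ee_pos: [0.5338, 0.0584, 0.1435]
ee_rot: [-0.692, 0.703, 0.074, 0.147]
contact_force: [-0.6, 0.2, -1.6]
width: 0.0255
[-0.01614366  0.02785209  0.07995542] -1.1156735538896976 [-2.95279185e-04 -7.68672703e-04  9.99999661e-01]
[-0.01614342  0.02783835  0.07996038] -1.4313589930983222 [-3.29983093e-04 -7.48942504e-04  9.99999665e-01]
[-0.01618188  0.0278201   0.07995384] -1.170045276387073 [-2.76322541e-04 -7.03373841e-04  9.99999714e-01]
[-0.01619642  0.0278241   0.07994127] -1.5827187574377264 [-2.82294078e-04 -7.10240428e-04  9.99999708e-01]
```

View pics/B1.png

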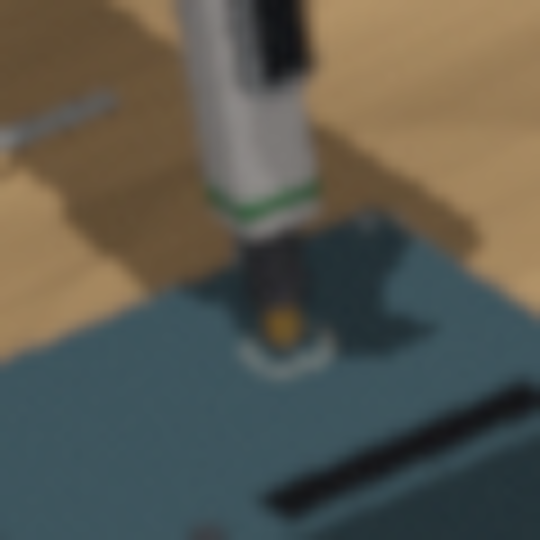

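View pics/B2.png

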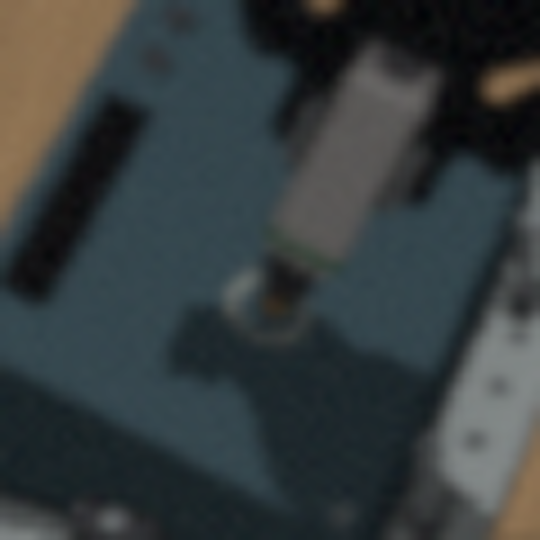

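```bash
cat > fr.py <<'E'
from h import *
F=[]
for i in range(4):
    o,p,q=tool(); F.append(n@o['contact_force']); grab('side')
print('h',RF.inv().apply(p-FC).round(4),'Fn',np.mean(F).round(2),np.round(F,1))
E
python3 -m pendant '[[[0,0.007,0,0,0,0,1],[0,0.013,0,0,0,0,1],[0,0.013,0,0,0,0,1]]]' >/dev/null; python3 fr.py
python3 -m pendant '[[[0,0.007,0,0,0,0,1],[0,0.013,0,0,0,0,1],[0,0.013,0,0,0,0,1]]]' >/dev/null; python3 fr.py
```

```text
h [-0.0164  0.0278  0.0778] Fn -0.82 [-1.1 -0.2 -1.  -1. ]
h [-0.0162  0.0278  0.076 ] Fn -0.78 [-0.7 -0.8 -1.6  0. ]
```

```bash

python3 -m pendant '[[[0,0.005,0,0,0,0,1],[0,0.01,0,0,0,0,1],[0,0.01,0,0,0,0,1]]]' >/dev/null; python3 fr.py
python3 -m pendant '[[[0,0.005,0,0,0,0,1],[0,0.007,0,0,0,0,1],[0,0.007,0,0,0,0,1]]]' >/dev/null; python3 fr.py
```

```text
h [-0.0163  0.0278  0.0745] Fn 0.61 [0.5 0.  0.8 1.1]
h [-0.0162  0.0278  0.0734] Fn 1.49 [0.6 1.6 1.8 1.9]
```

```bash

python3 -m pendant '[[[0,0.003,0,0,0,0,1],[0,0.004,0,0,0,0,1],[0,0.004,0,0,0,0,1],[0,0.004,0,0,0,0,1],[0,0.004,0,0,0,0,1]]]' | tail -c 200; python3 fr.py; python3 fr.py
python3 - <<'E'
from h import *
s=grab('side','C_s'); g=grab('scene','C_g'); f=grab('wrist','C')
crop(g,310,150,370,210,9,'C1');crop(s,280,180,340,240,9,'C2')
o,p,q=tool(); print(RF.inv().apply(q.apply([0,-1,0])),o['width'],o['t'],np.abs(o['joint_velocities']).max())
E
```

```text
t: 24.02
ee_pos: [0.536, 0.0582, 0.1368]
ee_rot: [-0.692, 0.703, 0.074, 0.147]
contact_force: [-1.3, 0.0, 0.9]
width: 0.0254
h [-0.0162  0.0278  0.0728] Fn 2.14 [1.3 2.5 2.6 2.3]
h [-0.0162  0.0278  0.0728] Fn 2.12 [1.6 2.7 1.9 2.3]
[-1.25516744e-04 -7.75515012e-04  9.99999691e-01] 0.025448659291476043 24.5667 0.00138905627785799
```

View pics/C1.png

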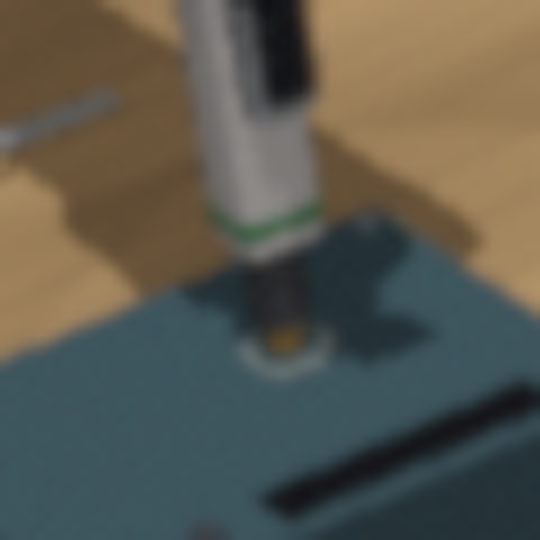

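View pics/C2.png

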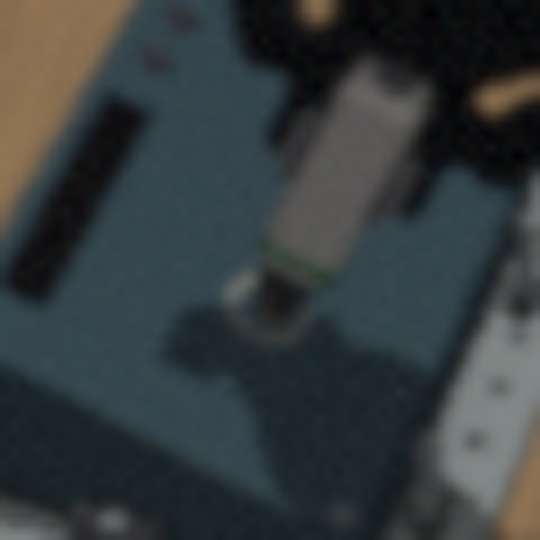

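View pics/C_s.png

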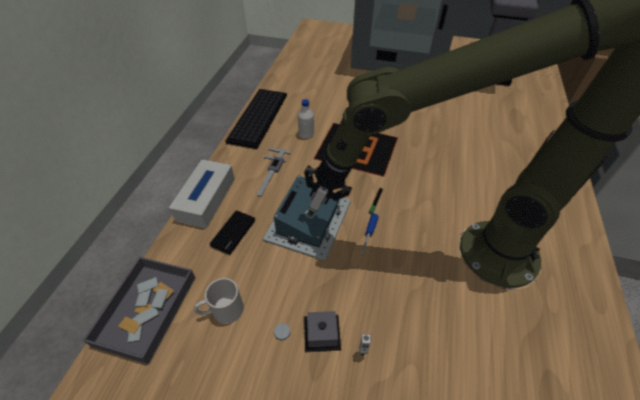

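View pics/C.png

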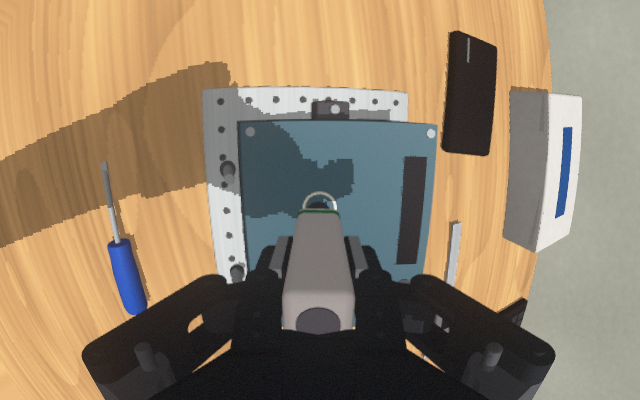

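```bash
python3 -c "
from h import *
print(r.finish_job())"
```

```text
the job is handed in; nothing more can be done
None
```

I laid the template flat on the mat and handed the job in with the gauge held on the test ring, square to the face and pressed in about halfway. `r.finish_job()` gives no verdict, so the result rests on my last checks.

**Template:** I lifted it off along the face normal and set it down near the mat's centre. Contact showed as the force went from −1.9 to +2.8 N. After release, the pictures showed it flat inside the red border.

**Gauge:** I took it straight up out of its stand and brought it straight down along the face normal.
- **Position:** the tip was about 1–2 mm from the ring's centre in the scene and side views.
- **Angle:** the tool was less than 0.001 rad off the face normal.
- **Push:** about 3.3 N after allowing for the gauge's weight, with individual readings scattering by about ±0.7 N. Contact came where I expected it, so the tip is in about 3 mm.
- **Hold:** the arm was still and the jaws were at 25.4 mm on the 26 mm body. The clock read about 24.6 s.

**What disagreed:**
- **Fingertips:** they sat about 30 mm farther back than the given 22 mm, so my first close shut on air above the template's grip. Nothing moved. I opened, went 24 mm lower and gripped it properly.
- **Cameras:** the three cameras' positions for the console differ by up to about 1 cm, so I checked the tip against the ring within the same picture.
- **Tip view:** the pen body hides the tip in the wrist camera, so its final position comes only from the other two views.

The other things on the table looked unmoved in the last pictures.

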